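Fit the slicing plate and screw its hand ring down

ROBOT

A 6-joint arm with a two-finger parallel gripper is mounted at the origin on the work surface. World frame = base frame: x ahead of the robot, y to its left, z up, the work surface at z = 0. Lengths are in m, angles in degrees, forces in N, time in s.
With the tool pointing down it reaches from about 0.375 to 0.9 m from the base axis. Payload 3.1 kg.
Tool frame: the origin (TCP) lies at the very end of the fingers, on their centre line; the grasp point (between the pads) lies 19 mm behind it; z points along the fingers, y is the line along which they close (so a half turn about z gives the same grasp; the last joint's range is limited). The gripper opens to 87 mm and grips with 3 to 60 N. Pads are 19 mm wide; open, the fingers measure 117 mm over their backs; the gripper's body (75 mm by 190 mm) begins 51 mm behind the grasp point.
Start: joints at [55.606, 30.224, 82.088, -0, 67.689, -10.227], TCP at [0.256, 0.57, 0.196] pointing down, gripper open.
Joint ranges: [-176.69, 176.69], [-43.24, 126.21], [12.49, 139.97], [-82, 262], [0, 151.66], [-163.58, 163.58]. Speed limits (degrees/s): [159.86, 159.86, 180, 180, 180, 180].

INTERFACE

Orientations are given as a 3x3 rotation matrix whose columns are the frame's x, y, z axes.
In Python, from rig import bot gives the robot as it stands.
- The arm moves only by the tool move_arm, never from a script. Its argument "increments" is a list of rows, each an object with "xyz": the shift along the tool's x, y, z in mm, a list of three; "roll": the turn about the tool's z in rad; "grip": the opening in per cent of the stroke, from 0 (shut) to 100 (fully open). A call has 1 to 5 rows; each row shifts and turns the commanded pose from where the row before left it, along the tool's axes as they then stand; what a row does not reach is not made up. A row lasts 1/12 s, in which the tool goes at most 41.7 mm and 7.16 degrees, less where a joint would pass 70% of its speed; a pose out of reach is approached as far as the arm can. A call is refused whole if a number of a shift passes 41.7 or a number of a turn 0.125, either way. A call with a gripper value outside its range is refused whole. The fingers move at their own pace and stop on an object; the grip force is fixed at half the most. Time passes only in rows, so rows that do not move let the fingers close. It gives the time, the measured TCP pose, the force, the opening and the grip force at its end, in the units of the state.
- bot.read_state(): the state, without advancing time (a new reading comes with each control period).
- bot.capture(name): name is "scene" or "top" or "wrist"; returns (picture, depth): 420x560x3 uint8, red, green, blue; 420x560 float32, m along the optical axis (not along the pixel's ray), 0 where there is no reading.
- bot.camera_model(name): a dict with "intrinsics" (3x3 intrinsics, pixels), "D" ([k1, k2, p1, p2, k3] as OpenCV has them; the pictures are not rectified), "rvec" (rotation vector, rad) and "tvec" (3), from world to camera coordinates, as OpenCV has them; the wrist camera has in their place "tool_from_camera" (4x4, takes a point from camera to tool coordinates, whose origin is the TCP and whose axes are the flange's). Camera axes: x right, y down, z forward; pixel columns grow to the right and rows downward; lengths in m; the calibration is good to about 2 mm. A picture is of the moment at which its call begins: read the wrist's pose just before it. camera_model takes no time and is no camera call.
- bot.hand_in(): hands the job in; it is judged then, once.
Trained networks look in the newest picture that a camera, given by its name, has taken for a name from the list of things; names that differ only in an ending like _2 or _b are one class to them, and where a whole thing is asked for, a point or a joint stands for the part that bears it (a point fixed in the world has none). Each returns a list of dicts, best first, with "conf" (0 to 1); they miss things now and then, are a little off and sometimes report something else, mostly with a low value. They report only what shows in the picture. A call takes as long as a camera call. They do not tell look-alikes from the thing itself.
- bot.spot_in(label, camera): "at" ([x, y, z] in m, in the coordinates of the camera as it stood for that picture, good to about 4 mm: the middle of the surface that is visible of it).
- bot.trace(label, camera): "mask" (420x560 bool, what is visible of it).
The state is a dict: "time_s": time; "joint_positions": joint angles; "qvel": joint speeds; "tau": joint torques, N m; "position": TCP position; "tcp_rot": TCP orientation; "force": force on the tool from outside, world axes, zero at the start; "moment": the same for the moment, N m; "opening": opening from 0.0 (shut) to 1.0 (fully open); "grasp_force": force on a finger pad.
Only numpy, scipy, OpenCV 4.12 (cv2) and the standard library are available. Lean on these libraries where they do the work, as an engineer would, in place of code of your own. Each camera call takes 0.05 s, during which the arm holds its last target. There are 200 camera calls.

TASK

Fit the green slicing plate on the sloping slicer stand: lift it by its black handle, slide it up the deck under the raised orange hand ring until its notch is fully home against the threaded stud and the plate lies flat between the side rails, and let go. Then screw the ring down clockwise until the turning resistance clearly rises and it clamps the plate (some two thirds of a turn to one turn); do not force it further, and leave the tray stack, bottle and jar where they stand.

Things in the scene. Friction and masses are not known exactly. Their poses are not given: they have to be found in the camera images.
- deck: fixed steel slicer deck, 170 x 150 mm, sloping 25 deg down to the robot. Origin: on its top face on the axis of the threaded stud (dia 18, 73 mm tall), 95 mm over the table. z: stud axis, square to the deck, up and leaning 25 deg to the low side; x up the slope. Deck spans x -100 to +70 mm; white side rails 10 mm high, inner faces at y +-64 mm. Orange ring and rubber foot ride on the stud
- plate: loose green slicing plate, 160 (x) x 110 (y) x 8 mm, about 0.2 kg, flat at start. Origin: centre of underside, z up. Notch 28 mm wide opens at the +x edge, ends at x = +32 mm. Black handle: bar on top along x, 16 mm wide (y), x from -69.5 to -24.5 mm, top 49 mm above underside. Fitted, its x points up the slope like the deck's, underside on the deck
- notch (a point): point at x = +41, y = 0, z = 0 mm of the plate, axes as the plate's: when the notch is fully home against the stud it lies at the deck's origin
- ring_grip (a point): point on the axis of the orange ribbed hand ring (dia 54, 26 mm tall), 8 mm below its top face; z along the stud, x to the white mark on top, turns with the ring. It stands 56.8 mm above the deck along the stud, less 2.4 mm per radian of joint ring. The stud passes through the ring, to 73 mm above the deck
- ring (a joint): turn of the hand ring on its thread, rad, growing as it is screwed down (clockwise seen from above); 2.4 mm down per rad. Starts between 1 and 3, already engaged. Turns with 0.12 N m, stays where left. Seats at 7.0: there resistance rises steeply, past 0.5 N m within 0.02 rad and about 3 N m at 7.06; released, it stays at about 7.0
- foot: black round rubber foot under the ring, radius 22, 12 mm thick, sprung, not turning. Its underside is 21.8 mm above the deck less 2.4 mm per rad of joint ring; it meets a fitted plate at joint ring about 5.75, then presses it with up to about 20 N. Origin on the stud axis, 21.8 mm below its underside; axes as the deck's
- trays: bystander: loose stack of foil trays, 138 x 108 mm, 54 mm high; origin under its centre. It and the plate lie on opposite sides of the stand, either way round
- bottle: bystander: loose red squeeze bottle, dia 56, 170 mm high, close beside the stand on either side; origin under its centre
- jar: bystander: loose amber jar with white cap, dia 60, 100 mm high, close beside the stand on the side opposite the bottle; origin under its centre
There are look-alikes about, which are no part of the job. Of the things that look like the plate, take the one that is nearest to the robot's base at the start.

How it is judged (in metres and radians):
On the way, in this order (a step that is already met when the one before it is completed fails the run):
1. the plate lies on the deck with its notch home on the stud, let go, while the ring has not yet been screwed down on it (x of notch in the frame of deck between -0.008 and 0.005 m and y of notch in the frame of deck between -0.008 and 0.008 m and z of notch in the frame of deck below 0.003 m and angle between the z axis of plate and the z axis of deck, either way round below 0.05 rad and angle between the x axis of plate and the x axis of deck, either way round below 0.15 rad and contact force between the fingers and plate below 0.2 N and value of joint ring below 5 rad), for 0.2 s.
2. the ring is screwed down until it seats (value of joint ring above 6.9 rad), for 0.2 s.
At the end, for the whole second after the job is handed in: Ring seated (joint ring above 6.9 rad), its foot pressing the plate with over 5 N; plate flat on the deck (3 mm, 0.05 rad), notch home on the stud (8 mm down the slope, 5 mm up, 8 mm across), in line with the deck within 0.15 rad; plate and ring at rest (value of joint ring above 6.9 rad and contact force between foot and plate above 5 N and x of notch in the frame of deck between -0.008 and 0.005 m and y of notch in the frame of deck between -0.008 and 0.008 m and z of notch in the frame of deck below 0.003 m and angle between the z axis of plate and the z axis of deck, either way round below 0.05 rad and angle between the x axis of plate and the x axis of deck, either way round below 0.15 rad and linear speed of plate below 0.02 m/s and velocity of joint ring below 0.05 rad/s); the robot touches nothing.
It fails at once if the ring is forced hard past its seat (joint ring above 7.06 rad, about 3 N m) (value of joint ring above 7.06 rad).
It fails at once if the tray stack, bottle or jar is moved more than 25 mm or tipped over (distance of any of trays, bottle, jar from where it was at the start of the episode above 0.025 m or angle between any of trays, bottle, jar's own z axis and vertical above 0.35 rad).
It also fails if it takes over 72 s, if anything falls off the work surface, if the arm or the gripper's body presses on something with over 40 N, if the wrist force passes 120 N, or if a joint passes its speed limit or range.

## Working session

There is one attempt and no reset: what is moved stays moved. The work goes in short steps, Python scripts to look and compute and a tool call to move; the robot and the scene stay as the last step left them, time stands still between calls to the robot, and variables do not carry over. Pictures are saved under pics/ and viewed, at most 10 in all, crops included, and the job is handed in when it is done.

Besides the shell and the picture viewer there is one more tool, called after "Call:" as name(argument=value, ...) on one line, values as JSON. move_arm: Moves the arm, as the interface text tells. Its arguments: {"type":"object","properties":{"increments":{"type":"array"}},"required":["increments"]}

```bash
ls; mkdir -p pics
cat > h.py <<'E'
import numpy as np, cv2
from rig import bot
def cam(n,st=None):
    m=bot.camera_model(n); K=np.array(m["intrinsics"]);D=np.array(m["D"],float)
    if "rvec" in m:
        R=cv2.Rodrigues(np.array(m["rvec"],float))[0]; t=np.array(m["tvec"],float).ravel()
        T=np.eye(4);T[:3,:3]=R.T;T[:3,3]=-R.T@t
    else:
        B=np.eye(4);B[:3,:3]=np.array(st["tcp_rot"]).reshape(3,3);B[:3,3]=st["position"];T=B@np.array(m["tool_from_camera"])
    return K,D,T
def shot(n):
    st=bot.read_state(); img,d=bot.capture(n); return img,d,cam(n,st)
def w(T,p): return T[:3,:3]@np.array(p)+T[:3,3]
def cloud(d,c,mask=None):
    K,D,T=c; ok=d>0
    if mask is not None: ok&=mask
    v,u=np.nonzero(ok); uv=np.stack([u,v],1).astype(float)[:,None]
    n=cv2.undistortPoints(uv,K,D)[:,0]; z=d[v,u]
    P=np.c_[n*z[:,None],z]@T[:3,:3].T+T[:3,3]; return P,u,v
def save(name,img): cv2.imwrite("pics/"+name,img[:,:,::-1])
E
python3 - <<'E'
from h import *
for n in ("scene","top"):
    img,d,c=shot(n); save(n+"0.png",img); np.savez(n+"0.npz",img=img,d=d)
    print(n,c[2].round(3).tolist())
    for l in ("plate","deck","ring_grip","foot","trays","bottle","jar"):
        for r in bot.spot_in(l,n): print(l,round(r["conf"],2),w(c[2],r["at"]).round(3))
E
```

```text
pics
scene [[0.347, 0.512, -0.785, 1.726], [0.938, -0.174, 0.301, -0.55], [0.018, -0.841, -0.541, 0.941], [0.0, 0.0, 0.0, 1.0]]
plate 0.88 [ 0.423 -0.371  0.006]
plate 0.74 [ 0.426 -0.586  0.013]
deck 0.74 [ 0.643 -0.026  0.115]
ring_grip 0.56 [ 0.638 -0.025  0.153]
foot 0.41 [ 0.642 -0.023  0.12 ]
trays 0.65 [ 0.426 -0.371  0.004]
trays 0.56 [0.485 0.353 0.037]
bottle 0.8 [0.593 0.199 0.084]
jar 0.81 [ 0.61  -0.206  0.068]
top [[0.009, -0.989, 0.15, 0.357], [-1.0, -0.008, 0.003, -0.094], [-0.002, -0.15, -0.989, 1.463], [0.0, 0.0, 0.0, 1.0]]
plate 0.87 [ 0.409 -0.582  0.012]
plate 0.75 [ 0.416 -0.362  0.009]
deck 0.69 [ 0.62  -0.02   0.097]
ring_grip 0.64 [ 0.621 -0.021  0.15 ]
foot 0.52 [ 0.623 -0.023  0.151]
trays 0.68 [0.564 0.191 0.115]
trays 0.66 [0.457 0.342 0.04 ]
bottle 0.93 [0.566 0.189 0.113]
jar 0.71 [0.563 0.19  0.112]
jar 0.53 [ 0.574 -0.205  0.103]
```

```bash
python3 -c "
import cv2
a=cv2.imread('pics/scene0.png');b=cv2.imread('pics/top0.png');print(a.shape)"
```

```text
(420, 560, 3)
```

View pics/scene0.png

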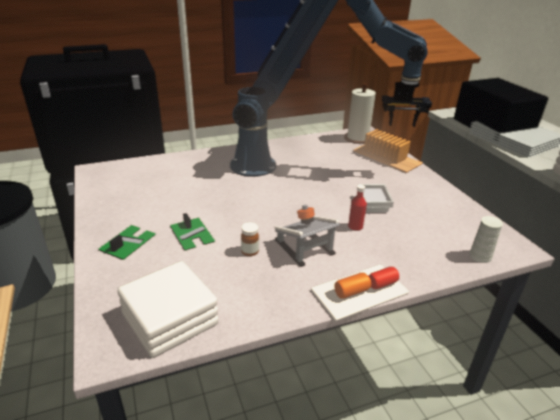

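View pics/top0.png

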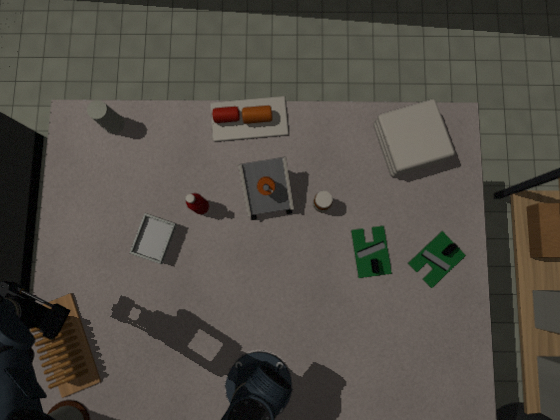

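The look-alikes are two green plates with handles: A at top pixel (372,252), about 0.55 m from the base, and B at (437,258), about 0.71 m. I choose A because it is nearer. The stand's ring is at (266,186), the bottle at (196,203), the jar at (323,200) and the trays at (153,238).

```bash
cat >> h.py <<'E'
def plate_pose(P,rgb):
    """plate pose from cloud near the plate: green top at z~8mm"""
    r,g,b=[rgb[:,i].astype(int) for i in range(3)]
    G=P[(g>r+25)&(g>b+15)&(P[:,2]<0.025)]
    (cx,cy),(a,bb),ang=cv2.minAreaRect(G[:,:2].astype(np.float32))
    ang=np.radians(ang if a>bb else ang+90)
    ex=np.array([np.cos(ang),np.sin(ang)])
    H=P[(P[:,2]>0.035)&(P[:,2]<0.06)]
    h=H[:,:2].mean(0)
    if (h-[cx,cy])@ex>0: ex=-ex
    return np.array([cx,cy]),np.degrees(np.arctan2(ex[1],ex[0])),(max(a,bb),min(a,bb)),h,len(G),len(H),np.median(G[:,2])
E
python3 - <<'E'
from h import *
for n in ("top","scene"):
    f=np.load(n+"0.npz");c=cam(n);P,u,v=cloud(f["d"],c);rgb=f["img"][v,u]
    s=(abs(P[:,0]-.41)<.12)&(abs(P[:,1]+.37)<.1)
    print(n,plate_pose(P[s],rgb[s]))
    # stand: plane fit
    s=(abs(P[:,0]-.62)<.14)&(abs(P[:,1]+.02)<.11)&(P[:,2]>.03)
    Q=P[s];C=rgb[s].astype(int)
    o=(C[:,0]>C[:,1]+50)&(C[:,0]>C[:,2]+50); print("orange",Q[o].mean(0),Q[o].max(0),Q[o].min(0),o.sum(), np.median(Q[o],0))
    rect=cv2.minAreaRect(Q[:,:2].astype(np.float32)); print("deck rect",rect,Q[:,2].max())
    for nm in np.arange(1): print(cv2.minAreaRect(Q[(~o)][:,:2].astype(np.float32)))
img=np.load("top0.npz")["img"]; a=cv2.resize(img[220:300,330:480],None,fx=4,fy=4,interpolation=2);b=cv2.resize(img[140:230,180:340],None,fx=4,fy=4,interpolation=2)
h=max(a.shape[0],b.shape[0]); save("crop0.png",np.vstack([np.pad(a,((0,0),(0,40),(0,0))),b])[:600,:640] if 0 else np.vstack([cv2.resize(a,(480,256)),cv2.resize(b,(480,270))]))
E
```

```text
top (array([ 0.42488241, -0.3639181 ]), np.float64(8.429001808166504), (0.1568848192691803, 0.10779117047786713), array([ 0.37930088, -0.37049992]), 1071, 80, np.float64(0.009064990179035837))
orange [ 0.61816377 -0.01701414  0.15152191] [0.63684603 0.00242093 0.1629242 ] [ 0.59280819 -0.04346261  0.13758539] 116 [ 0.62114878 -0.0132018   0.15258877]
deck rect ((0.6252797842025757, -0.020273953676223755), (0.1601821333169937, 0.14984554052352905), 9.694642066955566) 0.16740454790140613
((0.6252797842025757, -0.020273953676223755), (0.1601821333169937, 0.14984554052352905), 9.694642066955566)
scene (array([ 0.42711073, -0.3626717 ]), np.float64(8.286179542541504), (0.169015035033226, 0.10906675457954407), array([ 0.38694635, -0.36882116]), 593, 53, np.float64(0.008596941672487812))
orange [ 0.63663879 -0.02277211  0.14873189] [0.65082564 0.00344588 0.16135286] [ 0.60589941 -0.04498188  0.12622561] 125 [ 0.63896877 -0.02376209  0.14951932]
deck rect ((0.6292629837989807, -0.018463432788848877), (0.16210663318634033, 0.15264709293842316), 9.933645248413086) 0.1642902373923225
((0.6292629837989807, -0.018463432788848877), (0.16210663318634033, 0.15264709293842316), 9.933645248413086)
```

View pics/crop0.png

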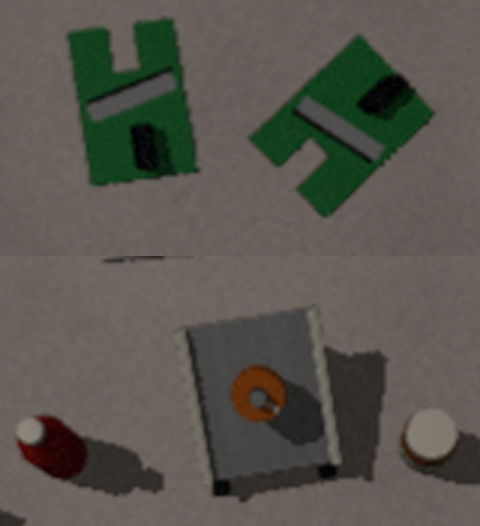

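Run:
```python
from h import *
s=bot.read_state(); R=np.array(s["tcp_rot"]);print(R.round(4),s["time_s"],s["opening"]); print(np.array(bot.camera_model("wrist")["tool_from_camera"]).round(3).tolist())
print(np.array(bot.camera_model("wrist")["intrinsics"]).round(1).tolist())
```

```text
[[-0.9123  0.4094 -0.    ]
 [ 0.4094  0.9123 -0.    ]
 [ 0.     -0.     -1.    ]] 0.8 1.0009464158372305
[[-0.0, -0.97, -0.244, 0.066], [1.0, -0.0, 0.0, 0.0], [-0.001, -0.244, 0.97, -0.188], [0.0, 0.0, 0.0, 1.0]]
[[310.2, 0.0, 276.9], [0.0, 310.2, 210.8], [0.0, 0.0, 1.0]]
```

```bash
cat > plan.py <<'E'
import numpy as np,sys
from rig import bot
def plan(wps,step=40.,p0=None,y0=None):
    """wps: (x,y,z,yawdeg of tool y) ; prints rows for move_arm"""
    s=bot.read_state(); p=np.array(s["position"]) if p0 is None else np.array(p0); R=np.array(s["tcp_rot"])
    yaw=np.degrees(np.arctan2(R[1,1],R[0,1])) if y0 is None else y0
    out=[]
    for x,y,z,yw in wps:
        t=np.array([x,y,z]); dyaw=(yw-yaw+180)%360-180
        n=int(max(np.ceil(np.linalg.norm(t-p)*1000/step),np.ceil(abs(np.radians(dyaw))/.12),1))
        for i in range(n):
            a=np.radians(yaw+90); X=np.array([np.cos(a),np.sin(a),0]);Y=np.array([np.sin(a),-np.cos(a),0])
            q=p+(t-p)/(n-i); d=(q-p)*1000; v=np.array([d@X,d@Y,-d[2]]).round(1); r=round(-np.radians(dyaw)/n,4)
            p=p+(v[0]*X+v[1]*Y)/1000-[0,0,v[2]/1000]; yaw-=np.degrees(r); out.append((v.tolist(),r))
    for k in range(0,len(out),5):
        print(k//5); 
        for v,r in out[k:k+5]: print("   ",v,r)
    return p,yaw
E
python3 - <<'E'
from plan import *
print(plan([(0.43,0.36,0.30,98.4),(0.50,-0.02,.33,98.4)]))
E
```

```text
0
    [-30.6, -15.1, -13.0] -0.0711
    [-29.5, -17.2, -13.0] -0.0711
    [-28.2, -19.2, -13.0] -0.0711
    [-26.7, -21.2, -13.0] -0.0711
    [-25.2, -23.0, -13.0] -0.0711
1
    [-23.5, -24.8, -13.0] -0.0711
    [-21.6, -26.4, -13.0] -0.0711
    [-19.7, -27.8, -12.9] -0.0711
    [-1.4, -38.6, -3.0] 0.0
    [-1.4, -38.6, -3.0] 0.0
2
    [-1.4, -38.6, -3.0] 0.0
    [-1.3, -38.6, -3.0] 0.0
    [-1.4, -38.6, -3.0] 0.0
    [-1.3, -38.6, -3.0] 0.0
    [-1.4, -38.6, -3.0] 0.0
3
    [-1.3, -38.7, -3.0] 0.0
    [-1.4, -38.6, -3.0] 0.0
    [-1.3, -38.7, -3.0] 0.0
(array([ 0.49997836, -0.02001726,  0.32997513]), np.float64(98.42002258374222))
```

Call:
move_arm(increments=[{"xyz":[-31,-15,-13],"roll":-0.071,"grip":100},{"xyz":[-30,-17,-13],"roll":-0.071,"grip":100},{"xyz":[-28,-19,-13],"roll":-0.071,"grip":100},{"xyz":[-27,-21,-13],"roll":-0.071,"grip":100},{"xyz":[-25,-23,-13],"roll":-0.071,"grip":100}])

```text
time_s: 1.22
position: [0.3664, 0.438, 0.2617]
tcp_rot: [[-0.998, 0.063, 0.0], [0.063, 0.998, 0.0], [-0.0, 0.0, -1.0]]
force: [0.4, 1.4, 0.9]
opening: 0.998
grasp_force: 0.0
```

Call:
move_arm(increments=[{"xyz":[-23,-25,-13],"roll":-0.071,"grip":100},{"xyz":[-22,-26,-13],"roll":-0.071,"grip":100},{"xyz":[-20,-28,-13],"roll":-0.071,"grip":100},{"xyz":[-1,-39,-3],"roll":0,"grip":100},{"xyz":[-1,-39,-3],"roll":0,"grip":100}])

```text
time_s: 1.63
position: [0.446, 0.2823, 0.307]
tcp_rot: [[-0.989, -0.146, 0.002], [-0.146, 0.989, 0.001], [-0.002, 0.0, -1.0]]
force: [0.0, 0.0, 0.7]
opening: 1.0
grasp_force: 0.0
```

Call:
move_arm(increments=[{"xyz":[-1,-39,-3],"roll":0,"grip":100},{"xyz":[-1,-39,-3],"roll":0,"grip":100},{"xyz":[-1,-39,-3],"roll":0,"grip":100},{"xyz":[-1,-39,-3],"roll":0,"grip":100},{"xyz":[-1,-39,-3],"roll":0,"grip":100}])

```text
time_s: 2.05
position: [0.4777, 0.0895, 0.3215]
tcp_rot: [[-0.989, -0.146, 0.001], [-0.146, 0.989, 0.0], [-0.001, -0.0, -1.0]]
force: [1.1, -0.8, 0.4]
opening: 1.002
grasp_force: 0.0
```

Call:
move_arm(increments=[{"xyz":[-1,-39,-3],"roll":0,"grip":100},{"xyz":[-1,-39,-3],"roll":0,"grip":100},{"xyz":[-1,-36,-3],"roll":0,"grip":100},{"xyz":[0,0,0],"roll":0,"grip":100},{"xyz":[0,0,0],"roll":0,"grip":100}])

```text
time_s: 2.47
position: [0.4977, -0.0228, 0.3301]
tcp_rot: [[-0.99, -0.142, 0.0], [-0.142, 0.99, 0.0], [-0.0, 0.0, -1.0]]
force: [-0.9, 0.6, -0.7]
opening: 0.999
grasp_force: 0.0
```

Run:
```python
from h import *
from plan import plan
s=bot.read_state();print(s["position"],np.round(s["joint_positions"],1),s["time_s"],np.round(s["force"],1))
img,d,c=shot("wrist");save("w1.png",img);np.savez("w1.npz",img=img,d=d,T=c[2])
plan([(.38,-.37,.27,98.4)])
```

```text
[ 0.49767241 -0.02281234  0.33012647] [ -15.5   12.1   89.     0.    78.9 -113.7] 2.4667 [-0.9  0.6 -0.7]
0
    [16.6, -32.8, 6.0] -0.0002
    [16.6, -32.8, 6.0] -0.0002
    [16.6, -32.8, 6.0] -0.0002
    [16.6, -32.8, 6.0] -0.0002
    [16.6, -32.8, 6.0] -0.0002
1
    [16.6, -32.8, 6.0] -0.0002
    [16.7, -32.8, 6.0] -0.0002
    [16.7, -32.8, 6.0] -0.0002
    [16.6, -32.8, 6.0] -0.0002
    [16.7, -32.8, 5.9] -0.0002
```

View pics/w1.png

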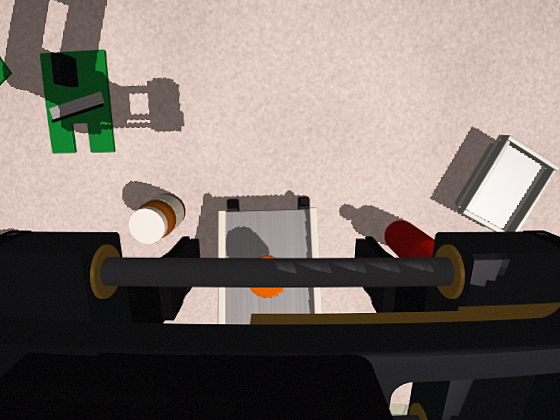

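The wrist view shows plate A at (40–110, 50–152), notch down and handle at (64,68), with the stand's low end at (218–318, 208). The gripper hides the rows below about 230. I'll measure both from the cloud.

Run:
```python
from h import *
f=np.load("w1.npz");m=bot.camera_model("wrist");c=(np.array(m["intrinsics"]),np.array(m["D"],float),f["T"])
P,u,v=cloud(f["d"],c);rgb=f["img"][v,u]
s=(u>36)&(u<118)&(v>40)&(v<160); print(plate_pose(P[s],rgb[s]))
print("table z near plate",np.median(P[(u>130)&(u<170)&(v>20)&(v<60)][:,2]))
# deck: points grey between rails
s=(u>224)&(u<306)&(v>212)&(v<225); A=P[s]; 
s2=(u>190)&(u<345)&(v>195)&(v<330)&(P[:,2]>.03)&(P[:,2]<.2)&(P[:,0]>.5); Q=P[s2];C=rgb[s2].astype(int)
o=(C[:,0]>C[:,1]+60)&(C[:,0]>C[:,2]+60)
print("orange",o.sum(),Q[o].mean(0),Q[o].min(0),Q[o].max(0))
# slope plane with yaw fitted: robust
import itertools
G=Q[(~o)&(C.max(1)-C.min(1)<30)&(C.mean(1)>90)]
best=None
for yaw in np.radians(np.arange(5,15,.25)):
    e=np.array([np.cos(yaw),np.sin(yaw)]);t=G[:,:2]@[-e[1],e[0]]
    lo,hi=np.percentile(t,[1,99]); 
    if best is None or hi-lo<best[0]: best=(hi-lo,np.degrees(yaw),lo,hi)
print(best,len(G))
yaw=np.radians(best[1]);e=np.array([np.cos(yaw),np.sin(yaw)]);a=G[:,:2]@e;t=G[:,:2]@[-e[1],e[0]]
mid=(abs(t-(best[2]+best[3])/2)<.05); k=np.polyfit(a[mid],G[mid,2],1);print("slope",np.degrees(np.arctan(k[0])),"a at z=.095",(.095-k[1])/k[0],"amin",np.percentile(a,.5),"tmid",(best[2]+best[3])/2)
```

```text
(array([ 0.4262085 , -0.36218646]), np.float64(8.35054111480713), (0.15998955070972443, 0.11186840385198593), array([ 0.38042809, -0.36589071]), 4454, 449, np.float64(0.006859650411391693))
table z near plate -0.0010879895619861912
orange 268 [ 0.62843893 -0.01715402  0.15222093] [ 0.58900227 -0.03899887  0.10231053] [0.66522769 0.00859973 0.1599959 ]
(np.float64(0.1443315117299113), np.float64(9.25), np.float64(-0.18950839788839693), np.float64(-0.045176886158485634)) 5812
slope 24.895768873842485 a at z=.095 0.6291207936697442 amin 0.5369339754236317 tmid -0.11734264202344129
```

Run:
```python
from plan import *
plan([(.375,-.3695,.14,98.35),(.375,-.3695,.018,98.35)])
```

```text
0
    [15.5, -29.7, 17.3] -0.0001
    [15.5, -29.7, 17.3] -0.0001
    [15.5, -29.7, 17.3] -0.0001
    [15.6, -29.7, 17.3] -0.0001
    [15.6, -29.7, 17.2] -0.0001
1
    [15.6, -29.7, 17.3] -0.0001
    [15.5, -29.7, 17.2] -0.0001
    [15.6, -29.7, 17.3] -0.0001
    [15.5, -29.8, 17.2] -0.0001
    [15.6, -29.7, 17.3] -0.0001
2
    [15.5, -29.8, 17.2] -0.0001
    [0.0, 0.0, 30.5] -0.0001
    [0.0, 0.0, 30.5] -0.0001
    [0.0, 0.0, 30.5] -0.0001
    [0.0, 0.0, 30.5] -0.0001
```

Call:
move_arm(increments=[{"xyz":[15.5,-29.7,17.3],"roll":0,"grip":100},{"xyz":[15.5,-29.7,17.3],"roll":0,"grip":100},{"xyz":[15.5,-29.7,17.3],"roll":0,"grip":100},{"xyz":[15.5,-29.7,17.3],"roll":0,"grip":100},{"xyz":[15.5,-29.7,17.3],"roll":0,"grip":100}])

```text
time_s: 2.93
position: [0.4418, -0.1784, 0.243]
tcp_rot: [[-0.989, -0.149, 0.0], [-0.149, 0.989, 0.0], [-0.0, 0.0, -1.0]]
force: [1.1, -0.7, -0.4]
opening: 0.998
grasp_force: 0.0
```

Call:
move_arm(increments=[{"xyz":[15.5,-29.7,17.3],"roll":0,"grip":100},{"xyz":[15.5,-29.7,17.3],"roll":0,"grip":100},{"xyz":[15.5,-29.7,17.3],"roll":0,"grip":100},{"xyz":[15.5,-29.7,17.3],"roll":0,"grip":100},{"xyz":[15.5,-29.7,17.3],"roll":0,"grip":100}])

```text
time_s: 3.35
position: [0.3875, -0.337, 0.1564]
tcp_rot: [[-0.989, -0.148, 0.0], [-0.148, 0.989, 0.0], [-0.0, 0.0, -1.0]]
force: [0.7, 0.8, -0.3]
opening: 0.998
grasp_force: 0.0
```

Call:
move_arm(increments=[{"xyz":[15.5,-29.7,17.3],"roll":0,"grip":100},{"xyz":[0,0,0],"roll":0,"grip":100},{"xyz":[0,0,0],"roll":0,"grip":100},{"xyz":[0,0,0],"roll":0,"grip":100}])

```text
time_s: 3.68
position: [0.3768, -0.3672, 0.1397]
tcp_rot: [[-0.989, -0.147, -0.0], [-0.147, 0.989, 0.002], [0.0, 0.002, -1.0]]
force: [-0.1, -0.7, 0.8]
opening: 1.002
grasp_force: 0.0
```

Run:
```python
from h import *
from plan import plan
s=bot.read_state();print(s["position"],np.round(s["joint_positions"],1),s["time_s"])
img,d,c=shot("wrist");save("w2.png",img)
plan([(.375,-.3695,.018,98.35)],30)
```

```text
[ 0.3767978  -0.36722706  0.13971475] [ -56.5   27.2   99.5    0.    53.4 -154.9] 3.6833
0
    [0.5, -0.4, 24.4] 0.0005
    [0.5, -0.4, 24.4] 0.0005
    [0.5, -0.4, 24.5] 0.0005
    [0.4, -0.4, 24.4] 0.0005
    [0.5, -0.4, 24.5] 0.0005
```

View pics/w2.png

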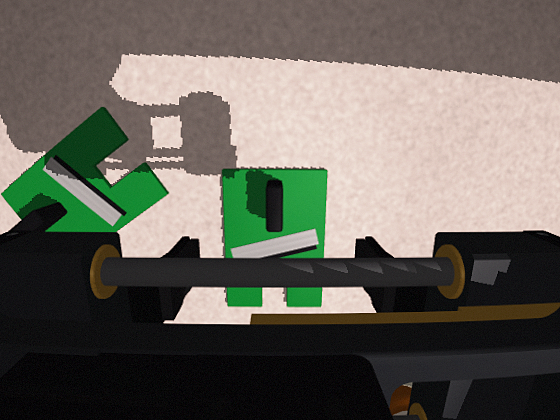

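The handle at (275,205) is centred between the fingers, whose midline is at column 276, and the plate is square to the tool. Plate B is clear on the left.

Call:
move_arm(increments=[{"xyz":[0.5,0,24.4],"roll":0,"grip":100},{"xyz":[0.5,0,24.4],"roll":0,"grip":100},{"xyz":[0.5,0,24.4],"roll":0,"grip":100},{"xyz":[0.5,0,24.4],"roll":0,"grip":100},{"xyz":[0,0,24],"roll":0,"grip":100}])

```text
time_s: 4.15
position: [0.3757, -0.3679, 0.0185]
tcp_rot: [[-0.989, -0.149, 0.001], [-0.149, 0.989, -0.001], [-0.001, -0.002, -1.0]]
force: [0.4, 0.5, -0.0]
opening: 0.998
grasp_force: 0.0
```

Call:
move_arm(increments=[{"xyz":[0,0,0],"roll":0,"grip":100},{"xyz":[0,0,0],"roll":0,"grip":0},{"xyz":[0,0,0],"roll":0,"grip":0},{"xyz":[0,0,0],"roll":0,"grip":0},{"xyz":[0,0,0],"roll":0,"grip":0}])

```text
time_s: 4.57
position: [0.3752, -0.3701, 0.0199]
tcp_rot: [[-0.989, -0.146, 0.002], [-0.146, 0.989, -0.003], [-0.001, -0.003, -1.0]]
force: [0.2, -0.0, -0.9]
opening: 0.78
grasp_force: 0.0
```

Call:
move_arm(increments=[{"xyz":[0,0,0],"roll":0,"grip":0},{"xyz":[0,0,0],"roll":0,"grip":0},{"xyz":[0,0,0],"roll":0,"grip":0}])

```text
time_s: 4.82
position: [0.3744, -0.3696, 0.0187]
tcp_rot: [[-0.989, -0.146, 0.001], [-0.146, 0.989, -0.001], [-0.0, -0.001, -1.0]]
force: [0.2, 0.2, -0.7]
opening: 0.555
grasp_force: 0.0
```

Call:
move_arm(increments=[{"xyz":[0,0,0],"roll":0,"grip":0},{"xyz":[0,0,0],"roll":0,"grip":0},{"xyz":[0,0,0],"roll":0,"grip":0},{"xyz":[0,0,0],"roll":0,"grip":0},{"xyz":[0,0,0],"roll":0,"grip":0}])

```text
time_s: 5.23
position: [0.3743, -0.3695, 0.0181]
tcp_rot: [[-0.989, -0.146, 0.0], [-0.146, 0.989, -0.0], [-0.0, -0.0, -1.0]]
force: [-0.1, -1.7, -1.5]
opening: 0.174
grasp_force: 30.1
```

Call:
move_arm(increments=[{"xyz":[0,0,0],"roll":0,"grip":0},{"xyz":[0,0,0],"roll":0,"grip":0},{"xyz":[0,0,0],"roll":0,"grip":0}])

```text
time_s: 5.48
position: [0.3743, -0.3695, 0.0181]
tcp_rot: [[-0.989, -0.146, 0.0], [-0.146, 0.989, -0.0], [-0.0, -0.0, -1.0]]
force: [-0.5, -0.9, -0.4]
opening: 0.174
grasp_force: 30.0
```

Call:
move_arm(increments=[{"xyz":[0,0,-10],"roll":0,"grip":0},{"xyz":[0,0,-20],"roll":0,"grip":0},{"xyz":[0,0,-30],"roll":0,"grip":0},{"xyz":[0,0,-30],"roll":0,"grip":0},{"xyz":[0,0,0],"roll":0,"grip":0}])

```text
time_s: 5.9
position: [0.3764, -0.3722, 0.1134]
tcp_rot: [[-0.989, -0.146, 0.006], [-0.146, 0.989, -0.008], [-0.004, -0.009, -1.0]]
force: [1.0, -1.5, -2.9]
opening: 0.177
grasp_force: 30.0
```

Run:
```python
from h import *
s=bot.read_state();print(s["position"],s["tcp_rot"],s["time_s"],s["opening"],s["grasp_force"],s["force"],s["moment"])
img,d,c=shot("wrist");save("w3.png",img)
P,u,v=cloud(d,c);rgb=img[v,u].astype(int)
g=(rgb[:,1]>rgb[:,0]+25)&(rgb[:,1]>rgb[:,2]+15)&(abs(P[:,1]+.36)<.1)&(P[:,2]>.02)
Q=P[g];A=np.c_[Q[:,:2],np.ones(len(Q))];k=np.linalg.lstsq(A,Q[:,2],rcond=None)[0];print(len(Q),k, Q.min(0),Q.max(0))
```

```text
[ 0.37642985 -0.37215927  0.1134068 ] [[-0.98925814 -0.14607137  0.00561177]
 [-0.14611525  0.98923172 -0.00842239]
 [-0.00432107 -0.00915188 -0.99994878]] 5.9 0.1765537366135148 29.987953305244446 [ 0.99346975 -1.50938946 -2.8663316 ] [-0.07739935  0.15686442  0.00609509]
6656 [-0.38807039 -0.08648024  0.21342176] [ 0.33491679 -0.4549439   0.0997884 ] [ 0.42685375 -0.3186685   0.22473871]
```

View pics/w3.png

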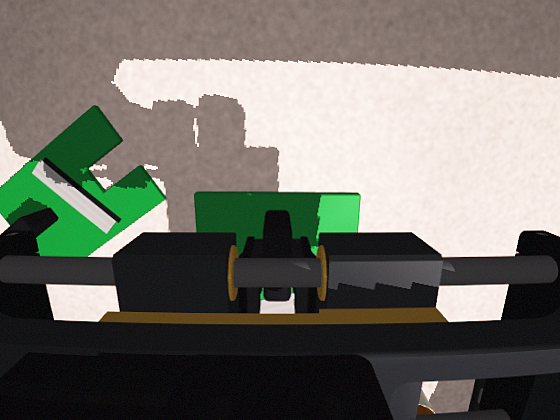

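The plate is held, with its tail edge at row 193, columns 195–360. I'll check the droop on those pixels alone.

Run:
```python
from h import *
img,d,c=shot("wrist")
P,u,v=cloud(d,c);rgb=img[v,u].astype(int)
g=(rgb[:,1]>rgb[:,0]+25)&(rgb[:,1]>rgb[:,2]+15)&(u>197)&(u<358)&(v>193)&(v<232)
Q=P[g]
for _ in range(4):
    A=np.c_[Q[:,:2]-[.376,-.372],np.ones(len(Q))];k=np.linalg.lstsq(A,Q[:,2],rcond=None)[0];r=abs(A@k-Q[:,2]);Q=Q[r<max(.003,np.median(r)*3)]
print(len(Q),k,"along",np.degrees(np.arctan(k[:2]@[.989,.146])),"tilt y",np.degrees(np.arctan(k[:2]@[-.146,.989])), Q.min(0),Q.max(0))
print(bot.read_state()["position"])
```

```text
5488 [-0.01232948 -0.00929452  0.10025904] along -0.77635935336273 tilt y -0.4235328441978017 [ 0.34074558 -0.42605677  0.09825341] [ 0.38147149 -0.31753791  0.10295276]
[ 0.37455756 -0.3696334   0.10953366]
```

```bash
cat >> plan.py <<'E'
O=np.array([.641,-.016]);YD=9.5
def dk(a,z,l=0.):
    y=np.radians(YD);e=np.array([np.cos(y),np.sin(y)]);p=O+a*e+l*np.array([-e[1],e[0]]);return (p[0],p[1],z,YD+90)
E
python3 - <<'E'
from plan import *
plan([(.40,-.30,.22,98.4),dk(-.164,.22),dk(-.164,.12)],36)
E
```

```text
0
    [-8.8, 16.3, -27.6] -0.0
    [-8.8, 16.3, -27.6] -0.0
    [-8.9, 16.3, -27.6] -0.0
    [-8.8, 16.3, -27.7] -0.0
    [-14.5, 30.3, 0.0] -0.0024
1
    [-14.6, 30.3, 0.0] -0.0024
    [-14.6, 30.3, 0.0] -0.0024
    [-14.7, 30.2, 0.0] -0.0024
    [-14.8, 30.2, 0.0] -0.0024
    [-14.9, 30.1, 0.0] -0.0024
2
    [-14.9, 30.1, 0.0] -0.0024
    [-15.0, 30.1, 0.0] -0.0024
    [0.0, -0.0, 33.3] -0.0
    [0.0, -0.0, 33.4] -0.0
    [0.0, -0.0, 33.3] -0.0
```

Call:
move_arm(increments=[{"xyz":[-4,8,-16],"roll":0,"grip":0},{"xyz":[-9,16,-28],"roll":0,"grip":0},{"xyz":[-9,16,-28],"roll":0,"grip":0},{"xyz":[-13.2,25,-28],"roll":0,"grip":0},{"xyz":[-14.5,30,-10.5],"roll":-0.0024,"grip":0}])

```text
time_s: 6.42
position: [0.4106, -0.2691, 0.2206]
tcp_rot: [[-0.989, -0.146, 0.002], [-0.146, 0.989, -0.003], [-0.002, -0.003, -1.0]]
force: [1.3, -0.2, -2.6]
opening: 0.176
grasp_force: 30.0
```

Call:
move_arm(increments=[{"xyz":[-14.6,30.3,0],"roll":-0.0024,"grip":0},{"xyz":[-14.6,30.3,0],"roll":-0.0024,"grip":0},{"xyz":[-14.7,30.2,0],"roll":-0.0024,"grip":0},{"xyz":[-14.8,30.2,0],"roll":-0.0024,"grip":0},{"xyz":[-14.9,30.1,0],"roll":-0.0024,"grip":0}])

```text
time_s: 6.83
position: [0.4577, -0.1051, 0.217]
tcp_rot: [[-0.987, -0.16, -0.004], [-0.16, 0.987, 0.002], [0.004, 0.003, -1.0]]
force: [1.0, -0.2, -3.4]
opening: 0.175
grasp_force: 30.0
```

Call:
move_arm(increments=[{"xyz":[-14.9,30.1,0],"roll":-0.0024,"grip":0},{"xyz":[-10,20,15],"roll":-0.0024,"grip":0},{"xyz":[-4.5,10,30],"roll":0,"grip":0},{"xyz":[0,0,30],"roll":0,"grip":0},{"xyz":[0,0,20],"roll":0,"grip":0}])

```text
time_s: 7.25
position: [0.4746, -0.0411, 0.1203]
tcp_rot: [[-0.986, -0.167, -0.008], [-0.167, 0.986, 0.002], [0.008, 0.004, -1.0]]
force: [-1.7, -0.1, 0.2]
opening: 0.174
grasp_force: 30.0
```

Call:
move_arm(increments=[{"xyz":[0,0,0],"roll":0,"grip":0},{"xyz":[0,0,0],"roll":0,"grip":0},{"xyz":[0,0,0],"roll":0,"grip":0}])

```text
time_s: 7.5
position: [0.4778, -0.0434, 0.1236]
tcp_rot: [[-0.986, -0.165, -0.002], [-0.165, 0.986, 0.001], [0.002, 0.001, -1.0]]
force: [-1.9, -0.2, -1.0]
opening: 0.179
grasp_force: 30.0
```

Run:
```python
from h import *
from plan import *
s=bot.read_state();print(s["position"],np.round(s["joint_positions"],1),s["time_s"],s["opening"],np.round(s["force"],1),np.round(s["moment"],2))
e=np.array(dk(1,0)[:2])-dk(0,0)[:2];r=np.array(s["position"][:2])-O;print("a",r@e,"l",r@[-e[1],e[0]])
img,d,c=shot("top");i2,d2,c2=shot("scene")
save("p4.png",np.hstack([cv2.resize(img[120:240,200:340],None,fx=2.8,fy=2.8),cv2.resize(i2[180:300,210:350],None,fx=2.8,fy=2.8)]))
plan([dk(-.164,.12),dk(-.164,.104),dk(-.1674,.042)],8)
```

```text
[ 0.47782399 -0.04340303  0.12363662] [ -18.6   25.7  106.7   -0.    47.7 -118. ] 7.5 0.17873192516662667 [-1.9 -0.2 -1. ] [0.11 0.22 0.1 ]
a -0.16546095352950435 l -9.540467079841555e-05
0
    [-0.2, 0.8, 4.6] -0.0007
    [-0.0, -0.0, 5.3] 0.0
    [-0.0, -0.0, 5.4] 0.0
    [-0.0, -0.0, 5.3] 0.0
    [0.4, -0.0, 7.8] 0.0
1
    [0.4, -0.0, 7.7] 0.0
    [0.4, -0.0, 7.8] 0.0
    [0.4, -0.0, 7.7] 0.0
    [0.4, -0.0, 7.8] 0.0
    [0.5, -0.0, 7.7] 0.0
2
    [0.4, -0.0, 7.8] 0.0
    [0.5, -0.0, 7.7] 0.0
```

View pics/p4.png

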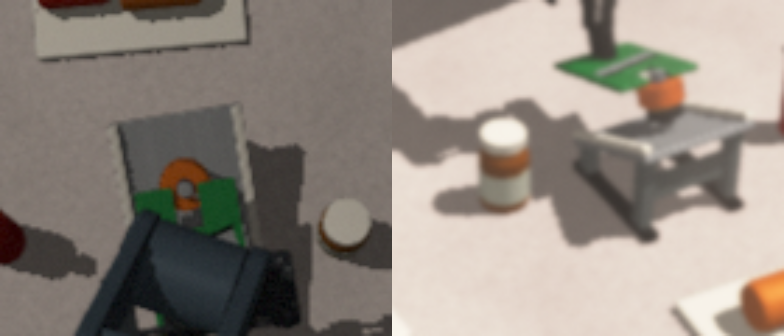

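The top crop shows the prongs already reaching the ring in plan, at about (185,200), and there is a slight back force. I'll back off before lowering.

Call:
move_arm(increments=[{"xyz":[8,0.5,0],"roll":0,"grip":0},{"xyz":[10,0,0],"roll":0,"grip":0},{"xyz":[9,0,0],"roll":0,"grip":0},{"xyz":[0,0,0],"roll":0,"grip":0},{"xyz":[0,0,0],"roll":0,"grip":0}])

```text
time_s: 8.02
position: [0.4511, -0.0476, 0.1239]
tcp_rot: [[-0.987, -0.164, 0.0], [-0.164, 0.987, 0.0], [-0.0, -0.0, -1.0]]
force: [0.7, -0.5, -2.1]
opening: 0.175
grasp_force: 30.0
```

```bash
cat >> h.py <<'E'
def held():
    from plan import O,dk
    s=bot.read_state();img,d,c=shot("wrist")
    e=np.array(dk(1,0)[:2])-dk(0,0)[:2];n=np.array([-e[1],e[0]]);p=np.array(s["position"]);r=p[:2]-O
    print("t",round(s["time_s"],2),"a",round(r@e*1e3,1),"l",round(r@n*1e3,1),"z",round(p[2]*1e3,1),"F",np.round(s["force"],1),"M",np.round(s["moment"],2),"op",round(s["opening"],3))
    P,u,v=cloud(d,c);rgb=img[v,u].astype(int)
    q=P-p;A=q[:,:2]@e;L=q[:,:2]@n
    g=(rgb[:,1]>rgb[:,0]+25)&(rgb[:,1]>rgb[:,2]+15)&(abs(L)<.07)&(A<0)&(A>-.06)&(abs(q[:,2]+.01)<.04)
    A,L,Z=A[g],L[g],q[g,2]
    for _ in range(5):
        M=np.c_[A,L,np.ones(len(A))];k=np.linalg.lstsq(M,Z,rcond=None)[0];x=abs(M@k-Z);o=x<max(.002,2.5*np.median(x));A,L,Z=A[o],L[o],Z[o]
    print("pitch",np.degrees(np.arctan(k[0])).round(1),"roll",np.degrees(np.arctan(k[1])).round(1),"top z at tcp",(k[2]*1e3).round(1),"rear",(np.percentile(A,1)*1e3).round(1),"L",(np.percentile(L,[.5,99.5])*1e3).round(1),len(A))
E
python3 -c "
from h import *
held()"
```

```text
t 8.02 a -192.5 l 0.2 z 123.9 F [ 0.7 -0.5 -2.1] M [ 0.03  0.1  -0.02] op 0.175
pitch 16.6 roll -0.1 top z at tcp -13.0 rear -15.1 L [-53.8  54.3] 3323
```

The contact already pitched the plate 16.6° nose-up, which is the direction needed. I'll back off a little more, lower it, and then let the deck finish the pitch.

Call:
move_arm(increments=[{"xyz":[9.5,0,0],"roll":0,"grip":0},{"xyz":[0,0,10],"roll":0,"grip":0},{"xyz":[0,0,20],"roll":0,"grip":0},{"xyz":[0,0,20],"roll":0,"grip":0},{"xyz":[0,0,10],"roll":0,"grip":0}])

```text
time_s: 8.48
position: [0.4414, -0.0489, 0.0623]
tcp_rot: [[-0.986, -0.165, -0.002], [-0.165, 0.986, 0.001], [0.002, 0.001, -1.0]]
force: [-0.5, 0.6, -2.4]
opening: 0.177
grasp_force: 30.0
```

Call:
move_arm(increments=[{"xyz":[0,0,8],"roll":0,"grip":0},{"xyz":[0,0,6],"roll":0,"grip":0},{"xyz":[0,0,4],"roll":0,"grip":0},{"xyz":[0,0,0],"roll":0,"grip":0},{"xyz":[0,0,0],"roll":0,"grip":0}])

```text
time_s: 8.9
position: [0.4427, -0.0491, 0.0459]
tcp_rot: [[-0.986, -0.165, 0.0], [-0.165, 0.986, -0.0], [-0.0, -0.0, -1.0]]
force: [-0.7, -0.1, -2.1]
opening: 0.176
grasp_force: 30.0
```

```bash
python3 -c "
from h import *
held()"
```

```text
t 8.9 a -201.1 l 0.1 z 45.9 F [-0.7 -0.1 -2.1] M [0.05 0.18 0.01] op 0.176
pitch 16.7 roll -0.1 top z at tcp -13.1 rear -15.0 L [-53.8  54.2] 3273
```

Call:
move_arm(increments=[{"xyz":[-3,0,3],"roll":0,"grip":0},{"xyz":[-4,0,3],"roll":0,"grip":0},{"xyz":[-4,0,3],"roll":0,"grip":0},{"xyz":[-4,0,1],"roll":0,"grip":0},{"xyz":[0,0,0],"roll":0,"grip":0}])

```text
time_s: 9.37
position: [0.4581, -0.0465, 0.0354]
tcp_rot: [[-0.986, -0.165, 0.0], [-0.165, 0.986, -0.0], [-0.0, -0.0, -1.0]]
force: [-1.8, 0.6, 0.2]
opening: 0.175
grasp_force: 30.0
```

```bash
python3 -c "
from h import *
held()"
```

```text
t 9.37 a -185.4 l 0.1 z 35.4 F [-1.8  0.6  0.2] M [0.09 0.17 0.02] op 0.175
pitch 23.7 roll 0.2 top z at tcp -15.4 rear -9.0 L [-53.6  54.2] 2008
```

Call:
move_arm(increments=[{"xyz":[-5,0,-2],"roll":0,"grip":0},{"xyz":[-9,0,-4],"roll":0,"grip":0},{"xyz":[-9,0,-4],"roll":0,"grip":0},{"xyz":[-9,0,-4],"roll":0,"grip":0},{"xyz":[-8,0,-3.5],"roll":0,"grip":0}])

```text
time_s: 9.83
position: [0.4971, -0.0398, 0.0536]
tcp_rot: [[-0.986, -0.165, -0.0], [-0.165, 0.986, -0.0], [0.0, 0.0, -1.0]]
force: [-3.2, -0.8, -1.1]
opening: 0.175
grasp_force: 30.0
```

```bash
python3 -c "
from h import *
held()"
```

```text
t 9.83 a -145.8 l 0.2 z 53.6 F [-3.2 -0.8 -1.1] M [-0.04  0.4  -0.03] op 0.175
pitch 23.8 roll 0.2 top z at tcp -15.5 rear -9.0 L [-53.7  54.2] 1981
```

Call:
move_arm(increments=[{"xyz":[-5,0,-2.2],"roll":0,"grip":0},{"xyz":[-8,0,-3.6],"roll":0,"grip":0},{"xyz":[-8,0,-3.6],"roll":0,"grip":0},{"xyz":[-8,0,-3.6],"roll":0,"grip":0},{"xyz":[-4,0,-1.8],"roll":0,"grip":0}])

```text
time_s: 10.3
position: [0.5314, -0.0347, 0.0687]
tcp_rot: [[-0.986, -0.165, 0.003], [-0.165, 0.986, -0.001], [-0.002, -0.001, -1.0]]
force: [-2.4, -0.7, -0.7]
opening: 0.177
grasp_force: 30.0
```

```bash
python3 -c "
from h import *
held()"
```

```text
t 10.3 a -111.2 l -0.3 z 68.7 F [-2.4 -0.7 -0.7] M [-0.08  0.4   0.08] op 0.177
pitch 24.1 roll 0.2 top z at tcp -15.6 rear -8.4 L [-53.8  54.2] 1878
```

Call:
move_arm(increments=[{"xyz":[-3,0,-1.3],"roll":0,"grip":0},{"xyz":[-3,0,-1.3],"roll":0,"grip":0},{"xyz":[0,0,0],"roll":0,"grip":0}])

```text
time_s: 10.6
position: [0.5354, -0.0334, 0.0706]
tcp_rot: [[-0.986, -0.165, -0.0], [-0.165, 0.986, 0.0], [0.0, 0.0, -1.0]]
force: [-2.4, -0.7, -0.1]
opening: 0.174
grasp_force: 30.0
```

Call:
move_arm(increments=[{"xyz":[-2,0,-0.9],"roll":0,"grip":0},{"xyz":[-1,0,-0.4],"roll":0,"grip":0},{"xyz":[0,0,0],"roll":0,"grip":0}])

```text
time_s: 10.85
position: [0.5352, -0.0331, 0.071]
tcp_rot: [[-0.986, -0.165, -0.006], [-0.165, 0.986, 0.0], [0.006, 0.001, -1.0]]
force: [-6.2, -1.4, -2.1]
opening: 0.173
grasp_force: 30.0
```

```bash
python3 -c "
from h import *
held()"
```

```text
t 10.85 a -107.2 l 0.6 z 71.0 F [-6.2 -1.4 -2.1] M [-0.38  0.93 -0.  ] op 0.173
pitch 24.3 roll 0.2 top z at tcp -15.6 rear -8.4 L [-53.7  54.3] 1860
```

```bash
cat >> h.py <<'E'
def tops():
    from plan import O,dk
    e=np.array(dk(1,0)[:2])-dk(0,0)[:2];n=np.array([-e[1],e[0]])
    for nm in ("top","scene"):
        img,d,c=shot(nm);P,u,v=cloud(d,c);rgb=img[v,u].astype(int);A=(P[:,:2]-O)@e;L=(P[:,:2]-O)@n
        box=(abs(L)<.09)&(A<.09)&(A>-.02)&(P[:,2]>.07)&(P[:,2]<.2)
        g=box&(rgb[:,1]>rgb[:,0]+20)&(rgb[:,1]>rgb[:,2]+10)
        gr=box&~g&(A>.045)
        print(nm,"green a max",np.sort(A[g])[-8:].round(4),"L",np.percentile(L[g],[1,99]).round(4),g.sum(),"z@max",P[g][np.argsort(A[g])[-8:],2].mean().round(4),"deck a max",np.percentile(A[gr],98).round(4),"L",np.percentile(L[gr],[1,99]).round(4))
        save("z_%s.png"%nm,img)
    a=cv2.imread("pics/z_top.png")[130:230,220:320];b=cv2.imread("pics/z_scene.png")[180:280,255:355]
    cv2.imwrite("pics/z.png",np.hstack([cv2.resize(a,(395,395)),cv2.resize(b,(395,395))]))
E
python3 -c "
from h import *
tops()"
```

```text
top green a max [0.0282 0.0282 0.0283 0.0283 0.0284 0.029  0.029  0.0302] L [-0.0551  0.0509] 234 z@max 0.1179 deck a max 0.0624 L [-0.0737  0.0723]
scene green a max [0.0328 0.033  0.034  0.034  0.0346 0.0348 0.0352 0.0354] L [-0.0525  0.0539] 140 z@max 0.1172 deck a max 0.0658 L [-0.0737  0.0738]
```

View pics/z.png

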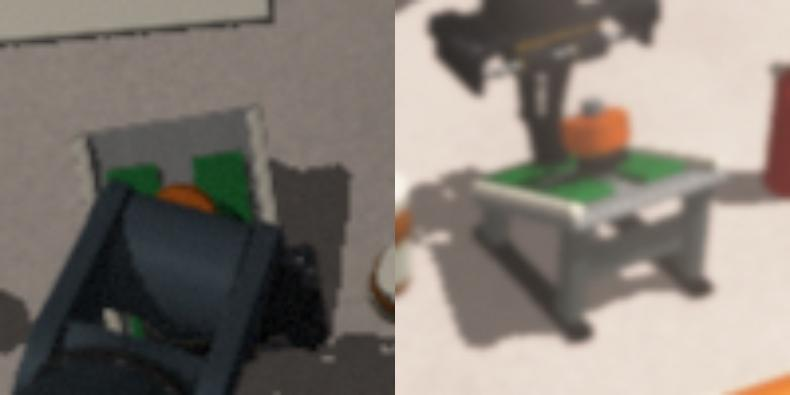

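Edge positions agree with the notch being home: the prong edge is at a ≈ 0.031 and the deck edge at 0.064. The crops show it too, with both prongs past the ring at (130,180) and (220,175) between the rails. I'll lower the tail the last bit.

Call:
move_arm(increments=[{"xyz":[0,0,1],"roll":0,"grip":0},{"xyz":[0,0,1],"roll":0,"grip":0},{"xyz":[0,0,1],"roll":0,"grip":0},{"xyz":[0,0,0],"roll":0,"grip":0}])

```text
time_s: 11.33
position: [0.5355, -0.033, 0.07]
tcp_rot: [[-0.986, -0.165, -0.005], [-0.165, 0.986, 0.0], [0.005, 0.001, -1.0]]
force: [-9.5, -1.1, 12.9]
opening: 0.176
grasp_force: 30.0
```

```bash
python3 -c "
from h import *
held()"
```

```text
t 11.33 a -106.9 l 0.7 z 70.0 F [-9.5 -1.1 12.9] M [-0.14  1.48  0.02] op 0.176
pitch 24.8 roll 0.2 top z at tcp -15.6 rear -8.4 L [-53.7  54.3] 1870
```

Call:
move_arm(increments=[{"xyz":[0,0,0],"roll":0,"grip":45},{"xyz":[0,0,0],"roll":0,"grip":45},{"xyz":[0,0,0],"roll":0,"grip":45},{"xyz":[0,0,0],"roll":0,"grip":45},{"xyz":[0,0,0],"roll":0,"grip":45}])

```text
time_s: 11.8
position: [0.539, -0.0332, 0.0688]
tcp_rot: [[-0.986, -0.165, 0.001], [-0.165, 0.986, -0.0], [-0.001, -0.0, -1.0]]
force: [-0.3, 0.3, 0.2]
opening: 0.421
grasp_force: 0.0
```

```bash
python3 -c "
from h import *
held()
tops()"
```

```text
t 11.8 a -103.5 l -0.1 z 68.8 F [-0.3  0.3  0.2] M [ 0.07  0.02 -0.  ] op 0.421
pitch 24.2 roll 0.1 top z at tcp -12.8 rear -12.0 L [-52.8  55. ] 2515
top green a max [0.0283 0.0285 0.0285 0.0286 0.029  0.0291 0.0292 0.0301] L [-0.0549  0.0511] 231 z@max 0.1172 deck a max 0.0627 L [-0.0739  0.0723]
scene green a max [0.0324 0.0326 0.0327 0.0329 0.0331 0.0346 0.0352 0.0358] L [-0.0538  0.0547] 140 z@max 0.1161 deck a max 0.0661 L [-0.0741  0.0739]
```

Released, and the plate stays home. Now retreat upward and look at the ring.

Call:
move_arm(increments=[{"xyz":[2,0,-10],"roll":0,"grip":45},{"xyz":[2,0,-25],"roll":0,"grip":100},{"xyz":[0,0,-40],"roll":0,"grip":100},{"xyz":[0,0,-40],"roll":0,"grip":100},{"xyz":[0,0,-40],"roll":0,"grip":100}])

```text
time_s: 12.37
position: [0.5335, -0.0335, 0.2259]
tcp_rot: [[-0.986, -0.165, -0.001], [-0.165, 0.986, 0.0], [0.001, 0.0, -1.0]]
force: [1.4, -0.8, -2.1]
opening: 0.666
grasp_force: 0.0
```

Call:
move_arm(increments=[{"xyz":[-20,0,-30],"roll":0,"grip":100},{"xyz":[-35,0,-20],"roll":0,"grip":100},{"xyz":[-35,0,-20],"roll":0,"grip":100},{"xyz":[-30,0,-20],"roll":0,"grip":100},{"xyz":[-16,0,-15],"roll":0,"grip":100}])

```text
time_s: 12.78
position: [0.6714, -0.0108, 0.3317]
tcp_rot: [[-0.986, -0.165, 0.005], [-0.165, 0.986, -0.0], [-0.005, -0.001, -1.0]]
force: [0.7, 0.2, -0.0]
opening: 0.981
grasp_force: 0.0
```

Call:
move_arm(increments=[{"xyz":[0,0,0],"roll":0,"grip":100},{"xyz":[0,0,0],"roll":0,"grip":100},{"xyz":[0,0,0],"roll":0,"grip":100}])

```text
time_s: 13.03
position: [0.6665, -0.0112, 0.3278]
tcp_rot: [[-0.986, -0.165, -0.003], [-0.165, 0.986, 0.0], [0.003, 0.001, -1.0]]
force: [-0.8, 0.2, -0.6]
opening: 0.999
grasp_force: 0.0
```

Run:
```python
from h import *
from plan import O,dk
s=bot.read_state();print(s["position"],np.round(s["joint_positions"],1),s["time_s"])
img,d,c=shot("wrist");save("w5.png",img)
e=np.array(dk(1,0)[:2])-dk(0,0)[:2];n=np.array([-e[1],e[0]])
P,u,v=cloud(d,c);rgb=img[v,u].astype(int);A=(P[:,:2]-O)@e;L=(P[:,:2]-O)@n
# deck coords with tilt 25
Z=P[:,2]-.095;ct,st=np.cos(np.radians(25)),np.sin(np.radians(25))
X=A*ct+Z*st;H=-A*st+Z*ct
box=(abs(L)<.09)&(abs(X)<.13)&(v<228)
g=box&(rgb[:,1]>rgb[:,0]+25)&(rgb[:,1]>rgb[:,2]+15)
print("green X",np.percentile(X[g],[.5,99.5]),"L",np.percentile(L[g],[.5,99.5]),"H med",np.median(H[g]),"slope",np.polyfit(X[g],H[g],1))
o=box&(rgb[:,0]>rgb[:,1]+50)&(rgb[:,0]>rgb[:,2]+50)&(H>.03)
print("orange H",np.percentile(H[o],[5,50,95]),o.sum()); top=o&(H>np.percentile(H[o],50)-.003)
(cx,cy),r=cv2.minEnclosingCircle(np.c_[X[top],L[top]].astype(np.float32));print("circle",cx,cy,r)
gd=box&~g&~o&(H>-.01)&(H<.02); print("deck X",np.percentile(X[gd],[.5,99.5]),"L",np.percentile(L[gd],[.5,99.5]),"H",np.median(H[gd&(abs(L)<.055)]),np.median(H[gd&(abs(L)>.066)]))
rl=box&(abs(L)>.064)&(abs(L)<.076)&(H>.003)&(H<.02);
for sg in(-1,1):
    q=rl&(L*sg>0);print("rail",np.polyfit(X[q],L[q],1))
```

```text
[ 0.66646466 -0.01117161  0.32780902] [ -10.5   27.7   65.4   -0.    87.1 -110. ] 13.0333
green X [-0.12314774  0.03574217] L [-0.05371734  0.05531816] H med 0.008275796754494417 slope [-0.0015121   0.00817906]
orange H [0.04383842 0.05907993 0.06045111] 1454
circle -0.0023695738054811954 0.0005253314157016575 0.027840815484523773
deck X [-0.09974022  0.06699363] L [-0.07333381  0.07502996] H 0.0006512177706469256 0.010228310600970056
rail [ 0.00510246 -0.06860918]
rail [0.00244532 0.06944771]
```

View pics/w5.png

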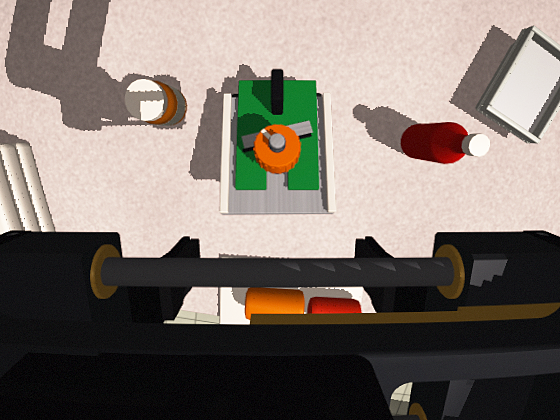

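Run:
```python
from plan import *
x,y,z,w=dk(-.0237,.124,.0005); print(x,y)
plan([(x,y,.2,w+28.6),(x,y,.124,w+28.6)],36)
```

```text
0.6175425074406372 -0.019418485458129443
0
    [9.9, -0.0, 25.5] -0.1
    [9.8, 1.0, 25.5] -0.1
    [9.7, 1.9, 25.5] -0.1
    [9.4, 2.9, 25.5] -0.1
    [9.1, 3.8, 25.5] -0.1
1
    [-0.0, 0.0, 25.3] 0.0001
    [-0.0, 0.0, 25.4] 0.0001
    [-0.0, 0.0, 25.3] 0.0001
```

Call:
move_arm(increments=[{"xyz":[9.9,0,25.5],"roll":-0.1,"grip":100},{"xyz":[9.8,1,25.5],"roll":-0.1,"grip":100},{"xyz":[9.7,1.9,25.5],"roll":-0.1,"grip":100},{"xyz":[9.4,2.9,25.5],"roll":-0.1,"grip":100},{"xyz":[9.1,3.8,25.5],"roll":-0.1,"grip":100}])

```text
time_s: 13.5
position: [0.6168, -0.0195, 0.1996]
tcp_rot: [[-0.784, -0.621, -0.003], [-0.621, 0.784, 0.0], [0.002, 0.002, -1.0]]
force: [0.5, 0.5, 0.1]
opening: 0.999
grasp_force: 0.0
```

Call:
move_arm(increments=[{"xyz":[0,0,20],"roll":0,"grip":100},{"xyz":[0,0,20],"roll":0,"grip":100},{"xyz":[0,0,0],"roll":0,"grip":100},{"xyz":[0,0,0],"roll":0,"grip":100}])

```text
time_s: 13.83
position: [0.6174, -0.0194, 0.1601]
tcp_rot: [[-0.787, -0.617, -0.005], [-0.617, 0.787, 0.001], [0.003, 0.004, -1.0]]
force: [0.2, 0.2, 0.5]
opening: 1.0
grasp_force: 0.0
```

Run:
```python
from plan import *
s=bot.read_state();print(s["position"],s["force"],s["time_s"])
x,y,z,w=dk(-.0237,.124,.0005)
plan([(x,y,.124,w+28.6)],20)
```

```text
[ 0.61739556 -0.01942659  0.16008406] [0.22677194 0.16874815 0.51851164] 13.8333
0
    [-0.1, -0.0, 18.0] -0.0
    [-0.0, -0.1, 18.1] -0.0
```

Call:
move_arm(increments=[{"xyz":[0,0,18],"roll":0,"grip":100},{"xyz":[0,0,18],"roll":0,"grip":60},{"xyz":[0,0,0],"roll":0,"grip":20},{"xyz":[0,0,0],"roll":0,"grip":20},{"xyz":[0,0,0],"roll":0,"grip":20}])

```text
time_s: 14.25
position: [0.6207, -0.0198, 0.1271]
tcp_rot: [[-0.787, -0.617, 0.003], [-0.617, 0.787, -0.001], [-0.002, -0.002, -1.0]]
force: [-0.2, 1.0, -0.2]
opening: 0.785
grasp_force: 0.0
```

Call:
move_arm(increments=[{"xyz":[0,0,0],"roll":0,"grip":20},{"xyz":[0,0,0],"roll":0,"grip":20},{"xyz":[0,0,0],"roll":0,"grip":20},{"xyz":[0,0,0],"roll":0,"grip":20}])

```text
time_s: 14.58
position: [0.621, -0.0205, 0.1262]
tcp_rot: [[-0.786, -0.618, 0.003], [-0.618, 0.786, -0.002], [-0.001, -0.004, -1.0]]
force: [2.7, -6.1, -0.5]
opening: 0.478
grasp_force: 3.2
```

Run:
```python
from plan import *
s=bot.read_state();print(s["position"],np.round(s["force"],1),np.round(s["moment"],2),s["time_s"],s["opening"],s["grasp_force"])
x,y,z,w=dk(-.0237+.001,.124-.0022,.0005)
plan([(x,y,z,w-28.6)],20,p0=dk(-.0237,.124,.0005)[:3],y0=w+28.6)
```

```text
[ 0.62104525 -0.02045689  0.12624534] [ 2.7 -6.1 -0.5] [-1.03 -0.53  0.  ] 14.5833 0.47769769789713845 3.201463669538498
0
    [-0.1, -0.1, 0.2] 0.1109
    [-0.1, -0.0, 0.3] 0.1109
    [-0.1, -0.0, 0.2] 0.1109
    [-0.1, -0.0, 0.3] 0.1109
    [-0.1, -0.0, 0.2] 0.1109
1
    [-0.1, -0.0, 0.3] 0.1109
    [-0.1, 0.0, 0.2] 0.1109
    [-0.1, 0.0, 0.3] 0.1109
    [-0.2, 0.1, 0.2] 0.1109
```

Call:
move_arm(increments=[{"xyz":[0,0,0],"roll":0,"grip":20},{"xyz":[0,0,0],"roll":0,"grip":20},{"xyz":[0,0,0],"roll":0,"grip":20}])

```text
time_s: 14.83
position: [0.6223, -0.022, 0.1265]
tcp_rot: [[-0.787, -0.617, 0.006], [-0.617, 0.787, -0.004], [-0.002, -0.007, -1.0]]
force: [1.7, -4.5, 0.2]
opening: 0.38
grasp_force: 29.7
```

Run:
```python
from h import *
s=bot.read_state();print(s["position"],np.round(s["force"],1),np.round(s["moment"],2),s["time_s"],s["opening"],s["grasp_force"])
i1,d1,c1=shot("wrist");i2,d2,c2=shot("scene");i3,_,_=shot("top")
save("z6.png",np.hstack([cv2.resize(i1[180:330,180:380],(400,300)),cv2.resize(i2[170:270,250:350],(300,300))]))
```

```text
[ 0.62227618 -0.02195381  0.1264867 ] [ 1.7 -4.5  0.2] [-0.91 -0.43 -0.04] 14.8333 0.3796868710327256 29.656348256094134
```

View pics/z6.png

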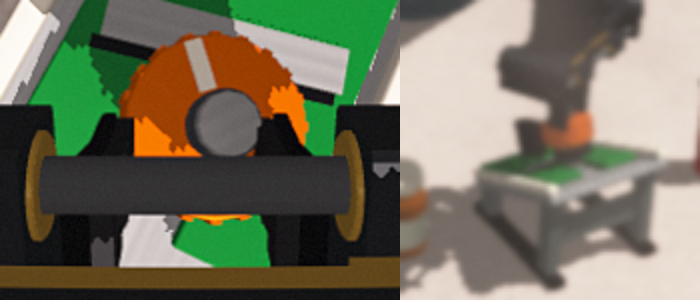

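The wrist crop shows the ring (centre near (212,127) in the crop) sticking out on the robot side of the fingers. They have closed to a 33 mm chord, so they are off-centre towards the far side. I'll measure the ring centre relative to the tool.

```bash
cat >> h.py <<'E'
def ringc(img=None,d=None,c=None):
    from plan import O,dk
    s=bot.read_state()
    if img is None: img,d,c=shot("wrist")
    e=np.array(dk(1,0)[:2])-dk(0,0)[:2];n=np.array([-e[1],e[0]])
    P,u,v=cloud(d,c);rgb=img[v,u].astype(int);A=(P[:,:2]-O)@e;L=(P[:,:2]-O)@n;Z=P[:,2]-.095
    ct,st=np.cos(np.radians(25)),np.sin(np.radians(25));X=A*ct+Z*st;H=-A*st+Z*ct
    o=(abs(L)<.04)&(abs(X)<.05)&(H>.03)&(H<.08)&(rgb[:,0]>rgb[:,1]+40)&(rgb[:,0]>rgb[:,2]+40)
    h=np.percentile(H[o],80); top=o&(abs(H-h)<.003)
    pts=np.c_[X[top],L[top]]
    hull=cv2.convexHull(pts.astype(np.float32))[:,0]
    from scipy.optimize import least_squares
    f=least_squares(lambda p:np.hypot(*(hull-p[:2]).T)-.027,[-.002,0],loss='soft_l1',f_scale=.001)
    p=np.array(s["position"]);r=p[:2]-O
    print("t",s["time_s"],"ring axis X,L",f.x.round(4),"top H",h.round(4),"q~",((.0648-h)/.0024).round(2),"n",top.sum(),"| tcp a,l,z",(r@e*1e3).round(1),(r@n*1e3).round(1),(p[2]*1e3).round(1),"X range",pts.min(0).round(4),pts.max(0).round(4))
E
python3 - <<'E'
from h import *
s=bot.read_state();img,d,c=shot("wrist");ringc(img,d,c)
K,D,T=c;Ti=np.linalg.inv(T)
R=np.array(s["tcp_rot"]);p=np.array(s["position"])
def pr(w): return cv2.projectPoints(np.array([w]),cv2.Rodrigues(Ti[:3,:3])[0],Ti[:3,3],K,D)[0].ravel().round(0)
print("tcp",pr(p),"grasp",pr(p-.019*R[:,2]),"pads",pr(p-.019*R[:,2]+.0165*R[:,1]),pr(p-.019*R[:,2]-.0165*R[:,1]))
# white mark / stud centre
P,u,v=cloud(d,c)
for (uu,vv) in ((292,241),(280,210),(240,240),(330,240)):
    k=(u==uu)&(v==vv);print((uu,vv),P[k].round(4))
E
```

```text
t 15.0333 ring axis X,L [-0.0034  0.0004] top H 0.06 q~ 2.0 n 2890 | tcp a,l,z -19.5 -2.8 126.5 X range [-0.0304 -0.0266] [0.0247 0.0259]
tcp [277. 239.] grasp [277. 250.] pads [305. 250.] [248. 250.]
(292, 241) [[ 0.6084 -0.0223  0.1603]]
(280, 210) [[ 0.6027 -0.0348  0.1421]]
(240, 240) [[ 0.6269 -0.0435  0.1549]]
(330, 240) [[ 5.989e-01 -3.000e-04  1.416e-01]]
```

Run:
```python
from h import *
s=bot.read_state();img,d,c=shot("wrist");P,u,v=cloud(d,c)
R=np.array(s["tcp_rot"]);p=np.array(s["position"]);q=(P-p)@R*1e3
for vv in (200,225,240,252,290):
    print("row",vv)
    for uu in range(204,350,8):
        k=(u==uu)&(v==vv)
        if k.any(): print("  ",uu,q[k][0].round(0).astype(int).tolist(),img[vv,uu].tolist(),end=";")
    print()
print(s["opening"],s["force"],s["grasp_force"])
```

```text
row 200
   204 [18, -54, 36] [111, 107, 107];   212 [19, -46, 29] [16, 104, 38];   220 [19, -41, 31] [18, 81, 32];   228 [19, -35, 31] [15, 13, 18];   236 [19, -30, 32] [7, 3, 7];   244 [19, -24, 32] [90, 86, 85];   252 [19, -18, 33] [111, 105, 107];   260 [18, -12, 34] [103, 97, 98];   268 [26, -5, -2] [114, 78, 67];   276 [29, 0, -15] [172, 152, 138];   284 [29, 4, -14] [158, 66, 7];   292 [28, 9, -11] [152, 60, 0];   300 [28, 14, -10] [147, 57, 0];   308 [17, 24, 43] [194, 187, 187];   316 [16, 30, 43] [199, 191, 188];   324 [16, 36, 45] [202, 193, 191];   332 [16, 43, 46] [207, 194, 196];   340 [15, 50, 50] [35, 122, 55];   348 [15, 56, 49] [25, 154, 60];
row 225
   204 [3, -51, 22] [29, 157, 63];   212 [3, -46, 23] [35, 160, 65];   220 [2, -41, 24] [31, 158, 62];   228 [2, -35, 24] [23, 154, 60];   236 [2, -29, 26] [19, 82, 34];   244 [15, -19, -20] [150, 62, 0];   252 [16, -14, -21] [158, 65, 4];   260 [16, -9, -21] [154, 63, 0];   268 [15, -5, -19] [156, 65, 2];   276 [16, 0, -20] [154, 60, 0];   284 [15, 4, -19] [145, 83, 49];   292 [19, 8, -30] [57, 63, 67];   300 [17, 13, -
[... 1606 characters left out ...]
2 [13, -22, -91] [12, 8, 10];   220 [9, -21, -83] [12, 10, 11];   228 [4, -20, -74] [23, 24, 25];   236 [5, -16, -75] [21, 20, 20];   244 [-10, -16, -48] [154, 147, 147];   252 [-45, -18, 17] [203, 196, 197];   260 [-46, -12, 18] [213, 203, 202];   268 [-47, -7, 20] [120, 112, 114];   276 [-43, -1, 13] [170, 146, 46];   284 [-21, 4, -27] [166, 49, 0];   292 [-44, 11, 15] [0, 155, 71];   300 [-21, 13, -27] [100, 123, 37];   308 [-45, 23, 17] [27, 159, 62];   316 [2, 17, -70] [16, 17, 18];   324 [4, 19, -74] [25, 24, 24];   332 [8, 21, -81] [9, 6, 9];   340 [11, 23, -87] [14, 13, 11];   348 [22, 21, -107] [87, 60, 23];
0.3803101809622881 [ 2.40344342 -4.06704008  0.65915438] 29.658291412270046
```

Ring points in the tool frame put its centre about (+4, +5) mm off the tool axis. I'll open, square up to the stand, recentre and grip again.

Call:
move_arm(increments=[{"xyz":[0,0,0],"roll":0,"grip":85},{"xyz":[0,0,0],"roll":0,"grip":85},{"xyz":[0,0,0],"roll":0,"grip":85},{"xyz":[0,0,0],"roll":0,"grip":85},{"xyz":[0,0,0],"roll":0,"grip":85}])

```text
time_s: 15.5
position: [0.6189, -0.019, 0.1251]
tcp_rot: [[-0.787, -0.617, -0.002], [-0.617, 0.787, 0.001], [0.001, 0.002, -1.0]]
force: [-0.1, 0.1, -0.1]
opening: 0.679
grasp_force: 0.0
```

Call:
move_arm(increments=[{"xyz":[0,0,0],"roll":0.1,"grip":85},{"xyz":[0,0,0],"roll":0.1,"grip":85},{"xyz":[0,0,0],"roll":0.1,"grip":85},{"xyz":[0,0,0],"roll":0.1,"grip":85},{"xyz":[0,0,0],"roll":0.1,"grip":85}])

```text
time_s: 15.92
position: [0.619, -0.0189, 0.1251]
tcp_rot: [[-0.987, -0.16, -0.001], [-0.16, 0.987, 0.001], [0.001, 0.001, -1.0]]
force: [-0.5, -0.4, 0.1]
opening: 0.845
grasp_force: 0.0
```

Call:
move_arm(increments=[{"xyz":[0,0,0],"roll":0,"grip":85},{"xyz":[0,0,0],"roll":0,"grip":85},{"xyz":[0,0,0],"roll":0,"grip":85}])

```text
time_s: 16.17
position: [0.6194, -0.0193, 0.1252]
tcp_rot: [[-0.986, -0.167, -0.001], [-0.167, 0.986, 0.0], [0.001, 0.0, -1.0]]
force: [-0.4, 0.4, -0.1]
opening: 0.85
grasp_force: 0.0
```

Run:
```python
from h import *
s=bot.read_state();img,d,c=shot("wrist");ringc(img,d,c);P,u,v=cloud(d,c)
R=np.array(s["tcp_rot"]);p=np.array(s["position"]);q=(P-p)@R*1e3;rgb=img[v,u].astype(int)
o=(rgb[:,0]>rgb[:,1]+40)&(rgb[:,0]>rgb[:,2]+40)&(abs(q[:,1])<45)&(abs(q[:,0])<45)&(q[:,2]<0)&(q[:,2]>-50)
print("orange tool",np.percentile(q[o],[1,99],axis=0).round(1))
print(s["opening"],s["force"],s["moment"],R[:,1])
```

```text
t 16.2167 ring axis X,L [-0.0033  0.0006] top H 0.06 q~ 1.99 n 3486 | tcp a,l,z -21.7 0.3 125.3 X range [-0.0305 -0.0265] [0.0244 0.0276]
orange tool [[-18.3 -25.3 -33. ]
 [ 29.2  25.9 -10.4]]
0.8500340448600601 [-0.43374439  0.37065244 -0.14557966] [-0.02305053  0.02467615 -0.04469073] [-1.66946914e-01  9.85965838e-01  3.08012232e-04]
```

Call:
move_arm(increments=[{"xyz":[3.4,0.3,3.5],"roll":0,"grip":85},{"xyz":[0,0,0],"roll":0,"grip":85},{"xyz":[0,0,0],"roll":0,"grip":20},{"xyz":[0,0,0],"roll":0,"grip":20},{"xyz":[0,0,0],"roll":0,"grip":20}])

```text
time_s: 16.63
position: [0.6164, -0.0198, 0.1219]
tcp_rot: [[-0.986, -0.165, 0.0], [-0.165, 0.986, -0.0], [-0.0, -0.0, -1.0]]
force: [-0.8, -0.7, 0.7]
opening: 0.702
grasp_force: 0.0
```

Call:
move_arm(increments=[{"xyz":[0,0,0],"roll":0,"grip":20},{"xyz":[0,0,0],"roll":0,"grip":20}])

```text
time_s: 16.8
position: [0.6165, -0.0196, 0.122]
tcp_rot: [[-0.986, -0.165, 0.001], [-0.165, 0.986, 0.0], [-0.001, 0.0, -1.0]]
force: [-0.2, 1.0, 0.7]
opening: 0.579
grasp_force: 30.0
```

Call:
move_arm(increments=[{"xyz":[0,0,0],"roll":0,"grip":20},{"xyz":[0,0,0],"roll":0,"grip":20}])

```text
time_s: 16.97
position: [0.6165, -0.0195, 0.122]
tcp_rot: [[-0.986, -0.165, 0.0], [-0.165, 0.986, 0.0], [-0.001, 0.0, -1.0]]
force: [1.1, 0.7, 0.3]
opening: 0.58
grasp_force: 30.0
```

Now it is gripped at 0.58, on the ring's full diameter with 30 N. I'll turn clockwise and check how the ring follows.

Call:
move_arm(increments=[{"xyz":[0,0,0.1],"roll":0.08,"grip":20},{"xyz":[-0.1,0,0.2],"roll":0.1,"grip":20},{"xyz":[-0.1,0,0.2],"roll":0.1,"grip":20},{"xyz":[-0.1,0,0.2],"roll":0.1,"grip":20},{"xyz":[-0.1,0,0.2],"roll":0.1,"grip":20}])

```text
time_s: 17.38
position: [0.6174, -0.0136, 0.1224]
tcp_rot: [[-0.949, 0.315, 0.003], [0.315, 0.949, 0.01], [0.001, 0.01, -1.0]]
force: [1.0, 13.2, 7.1]
opening: 0.4
grasp_force: 32.3
```

```bash
cat >> h.py <<'E'
def mark():
    """angle of white mark about the ring axis, clockwise-positive, deck frame"""
    from plan import O,dk
    s=bot.read_state();img,d,c=shot("wrist");ringc(img,d,c)
    e=np.array(dk(1,0)[:2])-dk(0,0)[:2];n=np.array([-e[1],e[0]])
    P,u,v=cloud(d,c);rgb=img[v,u].astype(int);A=(P[:,:2]-O)@e;L=(P[:,:2]-O)@n-.0005;Z=P[:,2]-.095
    ct,st=np.cos(np.radians(25)),np.sin(np.radians(25));X=A*ct+Z*st+.0033;H=-A*st+Z*ct;r=np.hypot(X,L)
    ring=(r>.012)&(r<.026)&(H>.036)&(H<.066)
    w=ring&(rgb.max(1)-rgb.min(1)<60)&(rgb.mean(1)>80)
    a=-np.degrees(np.arctan2(L[w],X[w]));hh=np.histogram(a,bins=np.arange(-180,181,15))[0]
    k=hh.argmax();cc=-172.5+15*k;dd=(a-cc+180)%360-180
    print("mark deg cw",(cc+np.median(dd[abs(dd)<20])).round(1),hh.tolist());R=np.array(s["tcp_rot"])
    print("yaw",np.degrees(np.arctan2(R[1,1],R[0,1])).round(1),"F",np.round(s["force"],1),"M",np.round(s["moment"],2),"op",round(s["opening"],3),round(s["grasp_force"],1))
E
python3 -c "
from h import *
mark()"
```

```text
t 17.4333 ring axis X,L [-0.0032  0.0007] top H 0.059 q~ 2.43 n 2920 | tcp a,l,z -22.6 6.1 122.5 X range [-0.0304 -0.0226] [0.0245 0.0273]
mark deg cw 157.4 [1, 0, 0, 0, 0, 0, 0, 0, 0, 0, 0, 0, 0, 0, 0, 0, 0, 0, 0, 0, 0, 8, 168, 10]
yaw 71.6 F [ 1.  13.2  7.1] M [ 2.89 -0.54  0.44] op 0.4 32.3
```

The fingers rolled off the tilted rim near the end of that stroke (opening 0.40, 13 N sideways), but the ring did turn: its top dropped about 1 mm. I'll use shorter strokes centred on the stand's y axis, gripping slightly lower.

Call:
move_arm(increments=[{"xyz":[0,0,0],"roll":0,"grip":80},{"xyz":[0,0,0],"roll":0,"grip":80},{"xyz":[0,0,0],"roll":0,"grip":80},{"xyz":[0,0,0],"roll":0,"grip":80},{"xyz":[0,0,0],"roll":-0.12,"grip":80}])

```text
time_s: 17.85
position: [0.6166, -0.0202, 0.1209]
tcp_rot: [[-0.982, 0.191, -0.0], [0.191, 0.982, -0.001], [0.0, -0.001, -1.0]]
force: [0.4, 0.2, 0.0]
opening: 0.695
grasp_force: 0.0
```

Call:
move_arm(increments=[{"xyz":[0,0,0],"roll":-0.12,"grip":80},{"xyz":[0,0,0],"roll":-0.12,"grip":80},{"xyz":[0,0,0],"roll":-0.12,"grip":80},{"xyz":[0,0,0],"roll":-0.12,"grip":80},{"xyz":[0,0,0],"roll":-0.12,"grip":80}])

```text
time_s: 18.27
position: [0.6165, -0.0207, 0.1205]
tcp_rot: [[-0.917, -0.4, -0.001], [-0.4, 0.917, -0.001], [0.001, -0.0, -1.0]]
force: [0.1, 0.8, 0.7]
opening: 0.795
grasp_force: 0.0
```

Call:
move_arm(increments=[{"xyz":[0,0,0],"roll":0,"grip":80},{"xyz":[0,0,0],"roll":0,"grip":80}])

```text
time_s: 18.43
position: [0.6165, -0.0204, 0.1206]
tcp_rot: [[-0.92, -0.391, -0.001], [-0.391, 0.92, -0.0], [0.001, -0.0, -1.0]]
force: [-0.6, -0.3, 0.4]
opening: 0.799
grasp_force: 0.0
```

```bash
python3 -c "
from h import *
mark()"
```

```text
t 18.4833 ring axis X,L [-0.003   0.0002] top H 0.059 q~ 2.4 n 3519 | tcp a,l,z -24.8 -0.2 120.7 X range [-0.0306 -0.0267] [0.025  0.0266]
mark deg cw 158.2 [0, 0, 0, 0, 0, 0, 0, 0, 0, 0, 0, 0, 0, 0, 0, 0, 0, 0, 0, 0, 0, 7, 185, 16]
yaw 113.0 F [-0.6 -0.3  0.4] M [ 0.07 -0.04 -0.06] op 0.799 0.0
```

Call:
move_arm(increments=[{"xyz":[-1.6,0.1,3],"roll":0,"grip":80},{"xyz":[0,0,0],"roll":0,"grip":20},{"xyz":[0,0,0],"roll":0,"grip":20},{"xyz":[0,0,0],"roll":0,"grip":20},{"xyz":[0,0,0],"roll":0,"grip":20}])

```text
time_s: 18.9
position: [0.618, -0.0189, 0.1179]
tcp_rot: [[-0.919, -0.394, -0.0], [-0.394, 0.919, 0.0], [0.0, 0.0, -1.0]]
force: [-0.4, -0.5, -0.5]
opening: 0.595
grasp_force: 29.9
```

Call:
move_arm(increments=[{"xyz":[0,0,0.1],"roll":0.1,"grip":20},{"xyz":[-0.1,0,0.2],"roll":0.1,"grip":20},{"xyz":[-0.1,0,0.2],"roll":0.1,"grip":20}])

```text
time_s: 19.15
position: [0.6188, -0.0188, 0.1172]
tcp_rot: [[-0.995, -0.102, 0.001], [-0.102, 0.995, 0.0], [-0.001, 0.0, -1.0]]
force: [2.9, -2.7, -3.6]
opening: 0.605
grasp_force: 30.0
```

Call:
move_arm(increments=[{"xyz":[-0.1,0,0.2],"roll":0.1,"grip":20},{"xyz":[-0.1,0,0.2],"roll":0.1,"grip":20}])

```text
time_s: 19.32
position: [0.6187, -0.019, 0.1172]
tcp_rot: [[-0.995, 0.098, 0.0], [0.098, 0.995, 0.0], [-0.0, 0.0, -1.0]]
force: [-2.0, -3.0, 6.3]
opening: 0.599
grasp_force: 30.9
```

```bash
python3 -c "
from h import *
mark()"
```

```text
t 19.3667 ring axis X,L [-0.0032  0.001 ] top H 0.0581 q~ 2.78 n 3622 | tcp a,l,z -22.8 0.7 117.5 X range [-0.0307 -0.0241] [0.0245 0.0283]
mark deg cw -179.8 [113, 0, 0, 0, 0, 0, 0, 0, 0, 0, 0, 0, 0, 0, 0, 0, 0, 0, 0, 0, 0, 0, 0, 101]
yaw 84.4 F [-2.  -3.   6.3] M [0.48 0.43 0.54] op 0.599 30.9
```

Centred at ring mid-height, the grip holds and the ring follows (mark 158° → 180°). I'll extend this stroke.

Call:
move_arm(increments=[{"xyz":[-0.1,0,0.2],"roll":0.1,"grip":20},{"xyz":[-0.1,0,0.2],"roll":0.1,"grip":20},{"xyz":[0,0,0],"roll":0,"grip":20}])

```text
time_s: 19.62
position: [0.6179, -0.0159, 0.1187]
tcp_rot: [[-0.956, 0.295, -0.001], [0.295, 0.956, 0.005], [0.003, 0.005, -1.0]]
force: [-4.0, 9.8, 13.0]
opening: 0.481
grasp_force: 30.9
```

```bash
python3 -c "
from h import *
mark()"
```

```text
t 19.6667 ring axis X,L [-0.0031  0.0011] top H 0.0578 q~ 2.93 n 3169 | tcp a,l,z -22.8 3.9 118.7 X range [-0.0304 -0.0229] [0.0244 0.0282]
mark deg cw -172.7 [191, 8, 0, 0, 0, 0, 0, 0, 0, 0, 0, 0, 0, 0, 0, 0, 0, 0, 0, 0, 0, 0, 1, 16]
yaw 72.9 F [-4.   9.8 13. ] M [ 0.79  0.78 -0.6 ] op 0.481 30.9
```

Call:
move_arm(increments=[{"xyz":[0,0,0],"roll":0,"grip":78},{"xyz":[0,0,0],"roll":0,"grip":78},{"xyz":[0,0,0],"roll":0,"grip":78},{"xyz":[0,0,0],"roll":0,"grip":78},{"xyz":[0,0,0],"roll":-0.12,"grip":78}])

```text
time_s: 20.08
position: [0.619, -0.0189, 0.1172]
tcp_rot: [[-0.985, 0.17, 0.001], [0.17, 0.985, -0.001], [-0.001, -0.0, -1.0]]
force: [0.4, -0.6, -0.0]
opening: 0.741
grasp_force: 0.0
```

Call:
move_arm(increments=[{"xyz":[0,0,0],"roll":-0.12,"grip":78},{"xyz":[0,0,0],"roll":-0.12,"grip":78},{"xyz":[0,0,0],"roll":-0.12,"grip":78},{"xyz":[0,0,0],"roll":-0.12,"grip":78},{"xyz":[0,0,0],"roll":-0.12,"grip":78}])

```text
time_s: 20.5
position: [0.6188, -0.0193, 0.1164]
tcp_rot: [[-0.908, -0.419, 0.0], [-0.419, 0.908, -0.0], [0.0, -0.0, -1.0]]
force: [0.1, 0.3, -0.3]
opening: 0.779
grasp_force: 0.0
```

Call:
move_arm(increments=[{"xyz":[0,0,0],"roll":-0.12,"grip":78},{"xyz":[0,0,0],"roll":0,"grip":40},{"xyz":[0,0,0],"roll":0,"grip":20},{"xyz":[0,0,0],"roll":0,"grip":20},{"xyz":[0,0,0],"roll":0,"grip":20}])

```text
time_s: 20.92
position: [0.6186, -0.0188, 0.1165]
tcp_rot: [[-0.856, -0.517, -0.0], [-0.517, 0.856, 0.001], [0.0, 0.001, -1.0]]
force: [-0.8, 0.6, -1.4]
opening: 0.591
grasp_force: 29.7
```

Call:
move_arm(increments=[{"xyz":[-0.1,0,0.2],"roll":0.1,"grip":20},{"xyz":[-0.1,0,0.2],"roll":0.11,"grip":20},{"xyz":[-0.1,0,0.2],"roll":0.11,"grip":20},{"xyz":[-0.1,0,0.2],"roll":0.11,"grip":20}])

```text
time_s: 21.25
position: [0.62, -0.0186, 0.1155]
tcp_rot: [[-0.994, -0.11, 0.002], [-0.11, 0.994, 0.001], [-0.002, 0.0, -1.0]]
force: [2.5, 0.3, -7.2]
opening: 0.605
grasp_force: 29.9
```

Call:
move_arm(increments=[{"xyz":[-0.1,0,0.2],"roll":0.11,"grip":20},{"xyz":[-0.1,0,0.2],"roll":0.11,"grip":20}])

```text
time_s: 21.42
position: [0.6194, -0.019, 0.1157]
tcp_rot: [[-0.994, 0.109, -0.0], [0.109, 0.994, -0.0], [0.0, -0.0, -1.0]]
force: [-2.0, -0.9, 5.5]
opening: 0.604
grasp_force: 31.0
```

```bash
python3 -c "
from h import *
mark()"
```

```text
t 21.4667 ring axis X,L [-0.0028  0.0009] top H 0.0568 q~ 3.34 n 3580 | tcp a,l,z -22.2 0.6 116.1 X range [-0.0298 -0.024 ] [0.0247 0.0274]
mark deg cw -146.2 [0, 59, 167, 0, 0, 0, 0, 0, 0, 0, 0, 0, 0, 0, 0, 0, 0, 0, 0, 0, 0, 1, 0, 0]
yaw 83.7 F [-2.  -0.9  5.5] M [1.01 0.24 0.62] op 0.604 31.0
```

Call:
move_arm(increments=[{"xyz":[0,0,0],"roll":0,"grip":78},{"xyz":[0,0,0],"roll":0,"grip":78},{"xyz":[0,0,0],"roll":0,"grip":78},{"xyz":[0,0,0],"roll":-0.11,"grip":78},{"xyz":[0,0,0],"roll":-0.11,"grip":78}])

```text
time_s: 21.88
position: [0.6194, -0.0188, 0.1153]
tcp_rot: [[-0.993, -0.12, 0.0], [-0.12, 0.993, 0.0], [-0.0, 0.0, -1.0]]
force: [-1.2, 0.3, 0.1]
opening: 0.768
grasp_force: 0.0
```

Call:
move_arm(increments=[{"xyz":[0,0,0],"roll":-0.11,"grip":78},{"xyz":[0,0,0],"roll":-0.11,"grip":78},{"xyz":[0,0,0],"roll":-0.11,"grip":78},{"xyz":[0,0,0],"roll":-0.11,"grip":78},{"xyz":[0,0,0],"roll":-0.11,"grip":78}])

```text
time_s: 22.3
position: [0.6194, -0.0187, 0.1152]
tcp_rot: [[-0.783, -0.622, 0.0], [-0.622, 0.783, 0.0], [-0.0, 0.0, -1.0]]
force: [-0.1, 0.5, -0.3]
opening: 0.781
grasp_force: 0.0
```

Call:
move_arm(increments=[{"xyz":[0,0,0],"roll":0,"grip":20},{"xyz":[0,0,0],"roll":0,"grip":20},{"xyz":[0,0,0],"roll":0,"grip":20},{"xyz":[0,0,0],"roll":0,"grip":20}])

```text
time_s: 22.63
position: [0.6194, -0.0188, 0.1153]
tcp_rot: [[-0.788, -0.616, 0.0], [-0.616, 0.788, 0.0], [-0.0, -0.0, -1.0]]
force: [0.0, -0.7, -1.8]
opening: 0.581
grasp_force: 28.3
```

Call:
move_arm(increments=[{"xyz":[-0.1,0,0.2],"roll":0.1,"grip":20},{"xyz":[-0.1,0,0.2],"roll":0.11,"grip":20},{"xyz":[-0.1,0,0.2],"roll":0.11,"grip":20},{"xyz":[-0.1,0,0.2],"roll":0.11,"grip":20},{"xyz":[-0.1,0,0.2],"roll":0.11,"grip":20}])

```text
time_s: 23.05
position: [0.6208, -0.0183, 0.1142]
tcp_rot: [[-0.993, -0.12, 0.002], [-0.12, 0.993, 0.001], [-0.002, 0.0, -1.0]]
force: [4.3, -2.0, -6.7]
opening: 0.605
grasp_force: 29.9
```

Call:
move_arm(increments=[{"xyz":[-0.1,0,0.2],"roll":0.11,"grip":20},{"xyz":[-0.1,0,0.2],"roll":0.11,"grip":20}])

```text
time_s: 23.22
position: [0.6205, -0.0189, 0.1143]
tcp_rot: [[-0.995, 0.099, 0.001], [0.099, 0.995, -0.0], [-0.001, -0.0, -1.0]]
force: [-3.2, -2.7, 7.1]
opening: 0.601
grasp_force: 30.9
```

```bash
python3 -c "
from h import *
mark()"
```

```text
t 23.2667 ring axis X,L [-0.0033  0.0011] top H 0.0555 q~ 3.9 n 3563 | tcp a,l,z -21.0 0.5 114.5 X range [-0.0305 -0.0243] [0.0245 0.0282]
mark deg cw -116.0 [0, 0, 0, 56, 170, 0, 0, 0, 0, 0, 0, 0, 0, 0, 0, 0, 0, 0, 0, 0, 0, 1, 0, 0]
yaw 84.3 F [-3.2 -2.7  7.1] M [0.63 0.43 0.55] op 0.601 30.9
```

Call:
move_arm(increments=[{"xyz":[0,0,0],"roll":0,"grip":78},{"xyz":[0,0,0],"roll":0,"grip":78},{"xyz":[0,0,0],"roll":0,"grip":78},{"xyz":[0,0,0],"roll":-0.11,"grip":78},{"xyz":[0,0,0],"roll":-0.11,"grip":78}])

```text
time_s: 23.68
position: [0.6198, -0.0183, 0.1138]
tcp_rot: [[-0.991, -0.131, -0.0], [-0.131, 0.991, 0.0], [0.0, 0.0, -1.0]]
force: [-0.1, -0.3, 0.1]
opening: 0.772
grasp_force: 0.0
```

Call:
move_arm(increments=[{"xyz":[0,0,0],"roll":-0.11,"grip":78},{"xyz":[0,0,0],"roll":-0.11,"grip":78},{"xyz":[0,0,0],"roll":-0.11,"grip":78},{"xyz":[0,0,0],"roll":-0.11,"grip":78},{"xyz":[0,0,0],"roll":-0.11,"grip":78}])

```text
time_s: 24.1
position: [0.6198, -0.0183, 0.1138]
tcp_rot: [[-0.776, -0.63, -0.0], [-0.63, 0.776, 0.0], [-0.0, 0.0, -1.0]]
force: [0.1, 0.6, 0.0]
opening: 0.78
grasp_force: 0.0
```

Call:
move_arm(increments=[{"xyz":[0,0,0],"roll":0,"grip":20},{"xyz":[0,0,0],"roll":0,"grip":20},{"xyz":[0,0,0],"roll":0,"grip":20},{"xyz":[0,0,0],"roll":0,"grip":20}])

```text
time_s: 24.43
position: [0.62, -0.0186, 0.1139]
tcp_rot: [[-0.781, -0.624, 0.0], [-0.624, 0.781, -0.0], [-0.0, -0.0, -1.0]]
force: [0.0, -0.8, -2.0]
opening: 0.581
grasp_force: 28.6
```

Call:
move_arm(increments=[{"xyz":[-0.1,0,0.2],"roll":0.1,"grip":20},{"xyz":[-0.1,0,0.2],"roll":0.11,"grip":20},{"xyz":[-0.1,0,0.2],"roll":0.11,"grip":20},{"xyz":[-0.1,0,0.2],"roll":0.11,"grip":20},{"xyz":[-0.1,0,0.2],"roll":0.11,"grip":20}])

```text
time_s: 24.85
position: [0.6216, -0.0183, 0.1128]
tcp_rot: [[-0.992, -0.13, 0.002], [-0.13, 0.992, 0.0], [-0.002, -0.0, -1.0]]
force: [2.5, 0.2, -3.8]
opening: 0.602
grasp_force: 29.9
```

Call:
move_arm(increments=[{"xyz":[-0.1,0,0.2],"roll":0.11,"grip":20},{"xyz":[-0.1,0,0.2],"roll":0.11,"grip":20}])

```text
time_s: 25.02
position: [0.6212, -0.0189, 0.1129]
tcp_rot: [[-0.996, 0.089, 0.001], [0.089, 0.996, -0.001], [-0.001, -0.001, -1.0]]
force: [-0.0, -3.6, 1.7]
opening: 0.606
grasp_force: 30.6
```

Call:
move_arm(increments=[{"xyz":[0,0,0],"roll":0,"grip":78},{"xyz":[0,0,0],"roll":0,"grip":78},{"xyz":[0,0,0],"roll":0,"grip":78},{"xyz":[0,0,0],"roll":-0.11,"grip":78},{"xyz":[0,0,0],"roll":-0.11,"grip":78}])

```text
time_s: 25.43
position: [0.6204, -0.018, 0.1126]
tcp_rot: [[-0.99, -0.142, -0.0], [-0.142, 0.99, 0.001], [0.0, 0.001, -1.0]]
force: [-0.3, 0.7, -0.2]
opening: 0.772
grasp_force: 0.0
```

Call:
move_arm(increments=[{"xyz":[0,0,0],"roll":-0.11,"grip":78},{"xyz":[0,0,0],"roll":-0.11,"grip":78},{"xyz":[0,0,0],"roll":-0.11,"grip":78},{"xyz":[0,0,0],"roll":-0.11,"grip":78},{"xyz":[0,0,0],"roll":-0.11,"grip":78}])

```text
time_s: 25.85
position: [0.6204, -0.018, 0.1126]
tcp_rot: [[-0.77, -0.638, -0.0], [-0.638, 0.77, 0.0], [-0.0, 0.001, -1.0]]
force: [0.4, 0.4, -0.1]
opening: 0.783
grasp_force: 0.0
```

Call:
move_arm(increments=[{"xyz":[0,0,0],"roll":0,"grip":20},{"xyz":[0,0,0],"roll":0,"grip":20},{"xyz":[0,0,0],"roll":0,"grip":20},{"xyz":[0,0,0],"roll":0,"grip":20}])

```text
time_s: 26.18
position: [0.6207, -0.0184, 0.1126]
tcp_rot: [[-0.775, -0.632, 0.0], [-0.632, 0.775, -0.0], [-0.0, -0.0, -1.0]]
force: [0.7, 0.2, -2.2]
opening: 0.581
grasp_force: 28.8
```

Call:
move_arm(increments=[{"xyz":[-0.1,0,0.2],"roll":0.1,"grip":20},{"xyz":[-0.1,0,0.2],"roll":0.11,"grip":20},{"xyz":[-0.1,0,0.2],"roll":0.11,"grip":20},{"xyz":[-0.1,0,0.2],"roll":0.11,"grip":20},{"xyz":[-0.1,0,0.2],"roll":0.11,"grip":20}])

```text
time_s: 26.6
position: [0.6222, -0.018, 0.1114]
tcp_rot: [[-0.99, -0.14, 0.002], [-0.14, 0.99, 0.0], [-0.002, 0.0, -1.0]]
force: [3.0, 0.3, -2.8]
opening: 0.605
grasp_force: 29.8
```

Call:
move_arm(increments=[{"xyz":[-0.1,0,0.2],"roll":0.11,"grip":20},{"xyz":[-0.1,0,0.2],"roll":0.11,"grip":20}])

```text
time_s: 26.77
position: [0.6221, -0.0187, 0.1114]
tcp_rot: [[-0.997, 0.079, 0.002], [0.079, 0.997, -0.001], [-0.002, -0.001, -1.0]]
force: [-1.4, -3.4, 3.5]
opening: 0.601
grasp_force: 30.8
```

```bash
python3 -c "
from h import *
mark()"
```

```text
t 26.8167 ring axis X,L [-0.0029  0.0009] top H 0.053 q~ 4.93 n 3748 | tcp a,l,z -19.2 0.5 111.5 X range [-0.0302 -0.0245] [0.0248 0.028 ]
mark deg cw -61.6 [0, 0, 0, 0, 0, 0, 0, 41, 20, 0, 0, 0, 0, 0, 0, 0, 0, 0, 0, 0, 1, 2, 1, 0]
yaw 85.5 F [-1.4 -3.4  3.5] M [0.57 0.06 0.63] op 0.601 30.8
```

q is about 5.0. Two more slightly shorter strokes with less descent, to keep the fingertips off the plate.

Call:
move_arm(increments=[{"xyz":[0,0,0],"roll":0,"grip":76},{"xyz":[0,0,0],"roll":0,"grip":76},{"xyz":[0,0,0],"roll":0,"grip":76},{"xyz":[0,0,0],"roll":-0.11,"grip":76},{"xyz":[0,0,0],"roll":-0.11,"grip":76}])

```text
time_s: 27.23
position: [0.6208, -0.0177, 0.1111]
tcp_rot: [[-0.989, -0.151, -0.001], [-0.151, 0.989, 0.001], [0.001, 0.001, -1.0]]
force: [-0.2, 0.6, -0.8]
opening: 0.756
grasp_force: 0.0
```

Call:
move_arm(increments=[{"xyz":[0,0,0],"roll":-0.11,"grip":76},{"xyz":[0,0,0],"roll":-0.11,"grip":76},{"xyz":[0,0,0],"roll":-0.11,"grip":76},{"xyz":[0,0,0],"roll":-0.11,"grip":76}])

```text
time_s: 27.57
position: [0.6209, -0.0177, 0.1111]
tcp_rot: [[-0.83, -0.558, -0.001], [-0.558, 0.83, 0.001], [0.0, 0.001, -1.0]]
force: [-0.8, 0.0, -0.8]
opening: 0.757
grasp_force: 0.0
```

Call:
move_arm(increments=[{"xyz":[0,0,0],"roll":0,"grip":20},{"xyz":[0,0,0],"roll":0,"grip":20},{"xyz":[0,0,0],"roll":0,"grip":20},{"xyz":[0,0,0],"roll":0,"grip":20}])

```text
time_s: 27.9
position: [0.6211, -0.018, 0.1112]
tcp_rot: [[-0.834, -0.551, -0.0], [-0.551, 0.834, 0.0], [-0.0, 0.0, -1.0]]
force: [1.1, -0.4, -0.4]
opening: 0.596
grasp_force: 29.6
```

Call:
move_arm(increments=[{"xyz":[-0.1,0,0.1],"roll":0.11,"grip":20},{"xyz":[0,0,0.1],"roll":0.11,"grip":20},{"xyz":[-0.1,0,0.1],"roll":0.11,"grip":20},{"xyz":[0,0,0.1],"roll":0.11,"grip":20}])

```text
time_s: 28.23
position: [0.622, -0.018, 0.1105]
tcp_rot: [[-0.99, -0.14, 0.001], [-0.14, 0.99, 0.0], [-0.001, 0.0, -1.0]]
force: [-0.7, -1.6, -0.5]
opening: 0.602
grasp_force: 29.8
```

Call:
move_arm(increments=[{"xyz":[-0.1,0,0.1],"roll":0.11,"grip":20},{"xyz":[0,0,0.1],"roll":0.11,"grip":20}])

```text
time_s: 28.4
position: [0.622, -0.0186, 0.1105]
tcp_rot: [[-0.997, 0.079, 0.001], [0.079, 0.997, -0.001], [-0.001, -0.001, -1.0]]
force: [-0.7, -3.4, 2.4]
opening: 0.604
grasp_force: 30.7
```

```bash
python3 -c "
from h import *
mark()"
```

```text
t 28.45 ring axis X,L [-0.003   0.0013] top H 0.0519 q~ 5.37 n 3797 | tcp a,l,z -19.6 0.5 110.8 X range [-0.0307 -0.0244] [0.0247 0.0282]
mark deg cw 151.1 [0, 0, 0, 0, 0, 0, 0, 0, 0, 0, 0, 0, 0, 0, 0, 0, 0, 0, 0, 0, 0, 1, 1, 0]
yaw 85.5 F [-0.7 -3.4  2.4] M [0.41 0.11 0.59] op 0.604 30.7
```

Call:
move_arm(increments=[{"xyz":[0,0,0],"roll":0,"grip":76},{"xyz":[0,0,0],"roll":0,"grip":76},{"xyz":[0,0,0],"roll":0,"grip":76},{"xyz":[0,0,0],"roll":-0.11,"grip":76},{"xyz":[0,0,0],"roll":-0.11,"grip":76}])

```text
time_s: 28.87
position: [0.6214, -0.0176, 0.1106]
tcp_rot: [[-0.989, -0.151, -0.0], [-0.151, 0.989, 0.001], [-0.0, 0.001, -1.0]]
force: [0.0, 0.2, 0.4]
opening: 0.754
grasp_force: 0.0
```

Call:
move_arm(increments=[{"xyz":[0,0,0],"roll":-0.11,"grip":76},{"xyz":[0,0,0],"roll":-0.11,"grip":76},{"xyz":[0,0,0],"roll":-0.11,"grip":76},{"xyz":[0,0,0],"roll":-0.11,"grip":76}])

```text
time_s: 29.2
position: [0.6214, -0.0175, 0.1106]
tcp_rot: [[-0.83, -0.558, -0.0], [-0.558, 0.83, 0.001], [-0.0, 0.001, -1.0]]
force: [-0.2, -0.8, 0.1]
opening: 0.762
grasp_force: 0.0
```

Call:
move_arm(increments=[{"xyz":[0,0,0],"roll":0,"grip":20},{"xyz":[0,0,0],"roll":0,"grip":20},{"xyz":[0,0,0],"roll":0,"grip":20},{"xyz":[0,0,0],"roll":0,"grip":20}])

```text
time_s: 29.53
position: [0.6216, -0.0179, 0.1106]
tcp_rot: [[-0.834, -0.551, 0.0], [-0.551, 0.834, 0.0], [-0.0, -0.0, -1.0]]
force: [0.4, 0.5, -0.8]
opening: 0.59
grasp_force: 29.6
```

Call:
move_arm(increments=[{"xyz":[-0.1,0,0.1],"roll":0.11,"grip":20},{"xyz":[0,0,0.1],"roll":0.11,"grip":20},{"xyz":[-0.1,0,0.1],"roll":0.11,"grip":20},{"xyz":[0,0,0.1],"roll":0.11,"grip":20}])

```text
time_s: 29.87
position: [0.6227, -0.0179, 0.1099]
tcp_rot: [[-0.99, -0.14, 0.002], [-0.14, 0.99, 0.0], [-0.002, -0.0, -1.0]]
force: [3.6, -0.5, -3.5]
opening: 0.603
grasp_force: 29.8
```

Call:
move_arm(increments=[{"xyz":[-0.1,0,0.1],"roll":0.11,"grip":20},{"xyz":[0,0,0.1],"roll":0.11,"grip":20}])

```text
time_s: 30.03
position: [0.6219, -0.0185, 0.1103]
tcp_rot: [[-0.997, 0.079, -0.0], [0.079, 0.997, -0.001], [0.0, -0.001, -1.0]]
force: [-1.4, -2.3, 5.6]
opening: 0.603
grasp_force: 30.8
```

```bash
python3 -c "
from h import *
mark()"
```

```text
t 30.0833 ring axis X,L [-0.0034  0.0013] top H 0.0508 q~ 5.82 n 3671 | tcp a,l,z -19.3 0.3 110.5 X range [-0.0306 -0.0241] [0.0246 0.0284]
mark deg cw -3.3 [1, 0, 0, 0, 0, 0, 0, 0, 0, 0, 0, 60, 16, 0, 0, 0, 0, 0, 0, 0, 1, 1, 1, 1]
yaw 85.5 F [-1.4 -2.3  5.6] M [0.74 0.17 0.67] op 0.603 30.8
```

Call:
move_arm(increments=[{"xyz":[0,0,0],"roll":0,"grip":76},{"xyz":[0,0,0],"roll":0,"grip":76},{"xyz":[0,0,0],"roll":0,"grip":76},{"xyz":[0,0,0],"roll":-0.11,"grip":76},{"xyz":[0,0,0],"roll":-0.11,"grip":76}])

```text
time_s: 30.5
position: [0.6217, -0.0174, 0.1098]
tcp_rot: [[-0.989, -0.151, -0.0], [-0.151, 0.989, 0.001], [0.0, 0.001, -1.0]]
force: [0.1, -1.3, 0.1]
opening: 0.754
grasp_force: 0.0
```

Call:
move_arm(increments=[{"xyz":[0,0,0],"roll":-0.11,"grip":76},{"xyz":[0,0,0],"roll":-0.11,"grip":76},{"xyz":[0,0,0],"roll":-0.11,"grip":76},{"xyz":[0,0,0],"roll":-0.11,"grip":76}])

```text
time_s: 30.83
position: [0.6217, -0.0174, 0.1098]
tcp_rot: [[-0.83, -0.558, -0.0], [-0.558, 0.83, 0.001], [-0.0, 0.001, -1.0]]
force: [-0.2, -0.2, -0.4]
opening: 0.758
grasp_force: 0.0
```

Call:
move_arm(increments=[{"xyz":[0,0,0],"roll":0,"grip":20},{"xyz":[0,0,0],"roll":0,"grip":20},{"xyz":[0,0,0],"roll":0,"grip":20},{"xyz":[0,0,0],"roll":0,"grip":20}])

```text
time_s: 31.17
position: [0.622, -0.0179, 0.1099]
tcp_rot: [[-0.834, -0.551, 0.0], [-0.551, 0.834, 0.0], [-0.0, -0.0, -1.0]]
force: [1.2, -1.2, -1.0]
opening: 0.589
grasp_force: 29.5
```

Call:
move_arm(increments=[{"xyz":[-0.1,0,0.1],"roll":0.11,"grip":20},{"xyz":[0,0,0.1],"roll":0.11,"grip":20},{"xyz":[-0.1,0,0.1],"roll":0.11,"grip":20},{"xyz":[0,0,0.1],"roll":0.11,"grip":20}])

```text
time_s: 31.5
position: [0.6231, -0.018, 0.1093]
tcp_rot: [[-0.99, -0.14, 0.002], [-0.14, 0.99, 0.0], [-0.002, -0.0, -1.0]]
force: [3.6, -0.9, -4.4]
opening: 0.603
grasp_force: 29.8
```

Call:
move_arm(increments=[{"xyz":[-0.1,0,0.1],"roll":0.11,"grip":20},{"xyz":[0,0,0.1],"roll":0.11,"grip":20}])

```text
time_s: 31.67
position: [0.6223, -0.0185, 0.1097]
tcp_rot: [[-0.997, 0.079, -0.0], [0.079, 0.997, -0.001], [0.0, -0.001, -1.0]]
force: [-1.7, -2.4, 5.0]
opening: 0.6
grasp_force: 30.8
```

```bash
python3 -c "
from h import *
mark()"
```

```text
t 31.7167 ring axis X,L [-0.0032  0.0013] top H 0.0498 q~ 6.24 n 3619 | tcp a,l,z -19.0 0.7 109.9 X range [-0.0309 -0.0241] [0.0247 0.0282]
mark deg cw 21.0 [0, 0, 0, 0, 0, 0, 0, 0, 0, 0, 0, 0, 0, 84, 0, 0, 0, 0, 0, 0, 0, 0, 0, 0]
yaw 85.5 F [-1.7 -2.4  5. ] M [0.65 0.23 0.67] op 0.6 30.8
```

Call:
move_arm(increments=[{"xyz":[0,0,0],"roll":0,"grip":76},{"xyz":[0,0,0],"roll":0,"grip":76},{"xyz":[0,0,0],"roll":0,"grip":76},{"xyz":[0,0,0],"roll":-0.11,"grip":76},{"xyz":[0,0,0],"roll":-0.11,"grip":76}])

```text
time_s: 32.13
position: [0.6219, -0.0173, 0.1092]
tcp_rot: [[-0.989, -0.151, -0.0], [-0.151, 0.989, 0.001], [0.0, 0.001, -1.0]]
force: [0.1, 1.2, 0.2]
opening: 0.753
grasp_force: 0.0
```

Call:
move_arm(increments=[{"xyz":[0,0,0],"roll":-0.11,"grip":76},{"xyz":[0,0,0],"roll":-0.11,"grip":76},{"xyz":[0,0,0],"roll":-0.11,"grip":76},{"xyz":[0,0,0],"roll":-0.11,"grip":76}])

```text
time_s: 32.47
position: [0.6219, -0.0172, 0.1092]
tcp_rot: [[-0.83, -0.558, -0.0], [-0.558, 0.83, 0.001], [-0.0, 0.001, -1.0]]
force: [0.0, -0.3, -0.4]
opening: 0.759
grasp_force: 0.0
```

Call:
move_arm(increments=[{"xyz":[0,0,0],"roll":0,"grip":20},{"xyz":[0,0,0],"roll":0,"grip":20},{"xyz":[0,0,0],"roll":0,"grip":20},{"xyz":[0,0,0],"roll":0,"grip":20}])

```text
time_s: 32.8
position: [0.6224, -0.018, 0.1093]
tcp_rot: [[-0.834, -0.551, 0.001], [-0.551, 0.834, -0.0], [-0.0, -0.001, -1.0]]
force: [0.6, -0.7, -1.8]
opening: 0.585
grasp_force: 29.5
```

Call:
move_arm(increments=[{"xyz":[-0.1,0,0.1],"roll":0.1,"grip":20},{"xyz":[0,0,0.1],"roll":0.1,"grip":20},{"xyz":[-0.1,0,0.1],"roll":0.1,"grip":20}])

```text
time_s: 33.05
position: [0.6236, -0.0177, 0.1087]
tcp_rot: [[-0.961, -0.276, 0.003], [-0.276, 0.961, 0.0], [-0.003, -0.0, -1.0]]
force: [4.3, -0.3, -6.5]
opening: 0.603
grasp_force: 29.5
```

```bash
python3 -c "
from h import *
mark()"
```

```text
t 33.1 ring axis X,L [-0.0029  0.0004] top H 0.0496 q~ 6.34 n 3782 | tcp a,l,z -17.3 1.3 108.6 X range [-0.0309 -0.0259] [0.0241 0.027 ]
mark deg cw -174.4 [1, 0, 0, 0, 0, 0, 0, 0, 0, 0, 0, 0, 0, 0, 0, 0, 0, 0, 0, 0, 0, 1, 0, 0]
yaw 106.0 F [ 4.3 -0.3 -6.5] M [ 0.56 -0.62  0.5 ] op 0.603 29.5
```

Call:
move_arm(increments=[{"xyz":[0,0,0.1],"roll":0.1,"grip":20},{"xyz":[-0.1,0,0.1],"roll":0.08,"grip":20}])

```text
time_s: 33.27
position: [0.6231, -0.0181, 0.1089]
tcp_rot: [[-0.995, -0.104, 0.001], [-0.104, 0.995, -0.0], [-0.001, -0.001, -1.0]]
force: [5.9, -3.3, -6.8]
opening: 0.597
grasp_force: 30.0
```

```bash
python3 -c "
from h import *
mark()"
```

```text
t 33.3167 ring axis X,L [-0.0029  0.0005] top H 0.0493 q~ 6.45 n 3738 | tcp a,l,z -17.6 0.8 108.7 X range [-0.0303 -0.025 ] [0.0246 0.0273]
mark deg cw 35.0 [0, 0, 0, 0, 0, 0, 0, 0, 0, 0, 0, 0, 0, 0, 3, 0, 0, 0, 0, 0, 1, 0, 1, 1]
yaw 96.0 F [ 5.9 -3.3 -6.8] M [ 0.23 -1.07  0.56] op 0.597 30.0
```

Call:
move_arm(increments=[{"xyz":[0,0,0.1],"roll":0.08,"grip":20},{"xyz":[-0.1,0,0.1],"roll":0.08,"grip":20}])

```text
time_s: 33.48
position: [0.6233, -0.0187, 0.1089]
tcp_rot: [[-0.999, 0.052, 0.001], [0.052, 0.999, -0.002], [-0.002, -0.002, -1.0]]
force: [0.5, -1.8, -0.9]
opening: 0.599
grasp_force: 30.1
```

```bash
python3 -c "
from h import *
mark()"
```

```text
t 33.5333 ring axis X,L [-0.003   0.0006] top H 0.0492 q~ 6.52 n 3713 | tcp a,l,z -17.5 0.2 109.0 X range [-0.0302 -0.0248] [0.0247 0.0275]
mark deg cw 37.6 [0, 0, 0, 0, 0, 0, 0, 0, 0, 0, 0, 0, 0, 0, 17, 0, 0, 0, 0, 0, 0, 1, 0, 0]
yaw 87.0 F [ 0.5 -1.8 -0.9] M [ 0.02 -0.29  1.26] op 0.599 30.1
```

The moment rose from 0.56 to 1.26 N m. I'll check the ring height against the stud top to tell whether it has seated.

Run:
```python
from h import *
from plan import O,dk
s=bot.read_state();img,d,c=shot("wrist")
e=np.array(dk(1,0)[:2])-dk(0,0)[:2];n=np.array([-e[1],e[0]])
P,u,v=cloud(d,c);rgb=img[v,u].astype(int);A=(P[:,:2]-O)@e;L=(P[:,:2]-O)@n-.0005;Z=P[:,2]-.095
ct,st=np.cos(np.radians(25)),np.sin(np.radians(25));X=A*ct+Z*st+.0031;H=-A*st+Z*ct;r=np.hypot(X,L)
k=(r<.008)&(H>.06)&(H<.085);print("stud top H",np.percentile(H[k],[10,50,90]).round(4),k.sum())
o=(r>.012)&(r<.024)&(H>.04)&(H<.06)&(rgb[:,0]>rgb[:,1]+40)
M=np.c_[X[o],L[o],np.ones(o.sum())];kk=np.linalg.lstsq(M,H[o],rcond=None)[0];print("ring top plane at axis",kk.round(4),np.median(H[o]).round(4),np.percentile(H[o],[20,80]).round(4),o.sum())
g=(rgb[:,1]>rgb[:,0]+25)&(rgb[:,1]>rgb[:,2]+15)&(abs(L)<.06)&(abs(X)<.14)&(H<.02)&(H>-.01);print("plate H",np.median(H[g]).round(4),g.sum(),np.polyfit(X[g],H[g],1))
print(s["moment"])
```

```text
stud top H [0.0726 0.0735 0.0742] 859
ring top plane at axis [-0.0011  0.0046  0.0487] 0.0487 [0.0482 0.0493] 2652
plate H 0.0084 16581 [0.00025936 0.00839738]
[-0.29682393 -0.39632171  0.66577537]
```

Call:
move_arm(increments=[{"xyz":[0,0,0],"roll":0.03,"grip":20}])

```text
time_s: 33.67
position: [0.6236, -0.0187, 0.109]
tcp_rot: [[-0.997, 0.078, 0.003], [0.078, 0.997, -0.002], [-0.003, -0.002, -1.0]]
force: [1.9, -2.2, -2.8]
opening: 0.596
grasp_force: 30.0
```

```bash
python3 -c "
from h import *
s=bot.read_state();print(s['moment'],s['force'],s['opening'])
mark()"
```

```text
[-0.2496082  -0.64249666  1.26973657] [ 1.89009795 -2.15180613 -2.76800375] 0.5964556332730092
t 33.7167 ring axis X,L [-0.0034  0.0008] top H 0.0492 q~ 6.5 n 3688 | tcp a,l,z -17.1 0.1 109.1 X range [-0.0303 -0.0245] [0.0243 0.0277]
mark deg cw 37.8 [0, 0, 0, 0, 0, 0, 0, 0, 0, 0, 0, 0, 0, 0, 19, 0, 0, 0, 0, 0, 0, 1, 1, 0]
yaw 85.5 F [ 1.9 -2.2 -2.8] M [-0.25 -0.64  1.27] op 0.596 30.0
```

The moment holds at 1.27 N m and the mark no longer moves, so the ring is seated. Release and retreat.

Call:
move_arm(increments=[{"xyz":[0,0,0],"roll":0,"grip":90},{"xyz":[0,0,0],"roll":0,"grip":90},{"xyz":[0,0,0],"roll":0,"grip":90},{"xyz":[0,0,0],"roll":0,"grip":90},{"xyz":[0,0,0],"roll":0,"grip":90}])

```text
time_s: 34.13
position: [0.6216, -0.0172, 0.1086]
tcp_rot: [[-0.996, 0.084, -0.002], [0.084, 0.996, 0.001], [0.002, 0.001, -1.0]]
force: [0.6, -0.2, -0.8]
opening: 0.86
grasp_force: 0.0
```

Call:
move_arm(increments=[{"xyz":[0,0,-8],"roll":0,"grip":90},{"xyz":[0,0,-20],"roll":0,"grip":90},{"xyz":[0,0,-40],"roll":0,"grip":90},{"xyz":[0,0,-40],"roll":0,"grip":90},{"xyz":[0,0,-40],"roll":0,"grip":90}])

```text
time_s: 34.55
position: [0.6216, -0.0174, 0.2586]
tcp_rot: [[-0.996, 0.084, -0.001], [0.084, 0.996, 0.001], [0.001, 0.0, -1.0]]
force: [1.4, -0.5, 0.1]
opening: 0.898
grasp_force: 0.0
```

Call:
move_arm(increments=[{"xyz":[-20,0,-25],"roll":0,"grip":90},{"xyz":[-20,0,-25],"roll":0,"grip":90},{"xyz":[0,0,0],"roll":0,"grip":90},{"xyz":[0,0,0],"roll":0,"grip":90},{"xyz":[0,0,0],"roll":0,"grip":90}])

```text
time_s: 34.97
position: [0.6608, -0.0207, 0.3058]
tcp_rot: [[-0.996, 0.084, -0.003], [0.084, 0.996, 0.001], [0.003, 0.0, -1.0]]
force: [0.7, 0.5, -0.8]
opening: 0.901
grasp_force: 0.0
```

Run:
```python
from h import *
from plan import O,dk
s=bot.read_state();mark();img,d,c=shot("wrist")
e=np.array(dk(1,0)[:2])-dk(0,0)[:2];n=np.array([-e[1],e[0]])
P,u,v=cloud(d,c);rgb=img[v,u].astype(int);A=(P[:,:2]-O)@e;L=(P[:,:2]-O)@n-.0005;Z=P[:,2]-.095
ct,st=np.cos(np.radians(25)),np.sin(np.radians(25));X=A*ct+Z*st+.0025;H=-A*st+Z*ct;r=np.hypot(X,L)
k=(r<.008)&(H>.06)&(H<.085);print("stud top H",np.median(H[k]).round(4),k.sum())
o=(r>.012)&(r<.024)&(H>.04)&(H<.06)&(rgb[:,0]>rgb[:,1]+40);print("ring top",np.median(H[o]).round(4),o.sum())
g=(rgb[:,1]>rgb[:,0]+25)&(rgb[:,1]>rgb[:,2]+15)&(abs(L)<.07)&(abs(X)<.14)&(H<.02)&(H>-.01);print("plate H",np.median(H[g]).round(4),np.polyfit(X[g],H[g],1).round(4),"X",np.percentile(X[g],[.5,99.5]).round(4),"L",np.percentile(L[g],[.5,99.5]).round(4))
```

```text
t 35.0167 ring axis X,L [-0.0032  0.0005] top H 0.0491 q~ 6.54 n 1205 | tcp a,l,z 18.3 -7.8 305.0 X range [-0.0299 -0.0262] [0.0236 0.0269]
mark deg cw 39.7 [1, 2, 2, 1, 0, 0, 0, 0, 0, 0, 0, 0, 0, 0, 43, 7, 0, 0, 0, 0, 0, 0, 0, 1]
yaw 85.2 F [ 0.7  0.5 -0.8] M [ 0.05  0.01 -0.04] op 0.901 0.0
stud top H 0.0731 184
ring top 0.0486 840
plate H 0.0083 [-0.0013  0.0081] X [-0.1198  0.0382] L [-0.0544  0.0548]
```

```bash
python3 -c "
from rig import bot
print(bot.hand_in())"
```

```text
the job is handed in; nothing more can be done
None
```

I fitted the plate with its notch home on the stud, let go, and screwed the ring down until the turning resistance clearly rose (0.56 to 1.27 N m, with no further turn); the job is handed in at about 35 s, but `hand_in()` returned no verdict, and I did not re-measure the trays, bottle and jar at the end.

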